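# Lock the rolling mill and lay its guide plates in the oil-wash tray

## Robot

A 6-joint arm with a two-finger parallel gripper is mounted at the origin on the work surface. World frame = base frame: x ahead of the robot, y to its left, z up, the work surface at z = 0. Lengths are in m, angles in rad, forces in N, time in s.
With the tool pointing down it reaches from about 0.325 to 0.925 m from the base axis. Payload 3.1 kg.
Tool frame: the origin (TCP) lies at the very end of the fingers, on their centre line; the grasp point (between the pads) lies 19 mm behind it (r.pinch_z is the z of the grasp point in the tool frame, in m); z points along the fingers, y is the line along which they close (so a half turn about z gives the same grasp; the last joint's range is limited). The gripper opens to 85 mm and grips with 20 to 120 N. Pads are 22 mm wide; open, the fingers measure 114 mm over their backs; the gripper's body (76 mm by 85 mm) begins 54 mm behind the grasp point. The pads swing forward as they close: fully open they stand 13 mm farther back than shut.
Start: joints at [-1.374, 0.217, 1.613, -0, 1.311, -0.112], TCP at [0.19, -0.595, 0.231] pointing down, gripper open.
Joint ranges: [-2.75, 2.75], [-0.78, 2.1], [0.31, 2.55], [-1.13, 4.27], [0.13, 2.63], [-2.58, 2.58]. Speed limits (rad/s): [2.79, 2.79, 3.14, 3.14, 3.14, 3.14].

## Interface

Orientations are given as a rotation vector (axis times angle).
In Python, from station import r gives the robot as it stands.
- The arm moves only by the shell command python3 -m inch 'ROWS' [FORCE]. ROWS is JSON, a list of rows, each a list of 7 numbers: the shift along the tool's x, y, z in mm, then the turn, a rotation vector about the tool's x, y, z in degrees, then the opening, from 0 (shut) to 1 (fully open). In form: [[tx, ty, tz, rx, ry, rz, hand], ...]. A call has 1 to 5 rows; each row shifts and turns the commanded pose from where the row before left it, along the tool's axes as they then stand; what a row does not reach is not made up. A row lasts 1/8 s, in which the tool goes at most 62.5 mm and 10.7 degrees, less where a joint would pass 70% of its speed; a pose out of reach is approached as far as the arm can. A call with a gripper value outside its range is refused whole. The fingers move at their own pace and stop on an object; FORCE is the grip in N (left out, the last holds). Time passes only in rows, so rows that do not move let the fingers close. It gives the time, the measured TCP pose, the force, the opening and the grip force at its end, in the units of the state.
- r.state(): the state, without advancing time (a new reading comes with each control period).
- r.get_image(name): name is "side" or "top" or "wrist"; returns a dict with "pixels" (420x560x3 uint8, blue, green, red), "mtx" (3x3 intrinsics, pixels), "k1" (the pictures are not rectified: a ray, as slopes to the right and down, at radius r is drawn at 1 + k1 r^2 times it, then the intrinsics apply), "extrinsics" (4x4, takes a point from camera to world coordinates). Camera axes: x right, y up, looking along -z (the intrinsics and any distortion apply to the point x, -y, -z); pixel columns grow to the right and rows downward; lengths in m; the calibration is good to about 2 mm. A picture is of the moment at which its call begins. There is no depth.
- r.job_done(): hands the job in; it is judged then, once.
The state is a dict: "time_s": time; "joint_pos": joint angles; "joint_vel": joint speeds; "tau": joint torques, N m; "eef_pos": TCP position; "ee_rot": TCP orientation; "ft_force": force on the tool from outside, world axes, zero at the start; "ft_torque": the same for the moment, N m; "finger_gap": opening from 0.0 (shut) to 1.0 (fully open); "finger_force": force on a finger pad.
Only numpy, scipy, OpenCV 4.12 (cv2) and the standard library are available. Lean on these libraries where they do the work, as an engineer would, in place of code of your own. Each camera call takes 0.05 s, during which the arm holds its last target. There are 200 camera calls.

## Task

Make the rolling mill ready for cleaning. First lock its shaft: put the lock pin (disc head) from the tool block into the hole on top of the mill's blue pin housing, turn the star handle until the hidden cross-hole lines up and the pin drops, and push the pin fully home; then lay every steel guide plate flat in the oil-wash tray, fin up, one to a compartment and lengthwise in it. Only when all are in, open the oil cock half way, to 45 degrees, and leave everything else on the bench where it is, the pin home and the plates in the tray.

Things in the scene. Friction and masses are not known exactly. Their poses are not given: they have to be found in the camera images.
- bush (a point): centre of the mouth of the upright pin hole (9.4 mm across, countersunk, 20 mm deep) on top of the blue pin housing (top 56 x 46 mm) of the rolling mill, 148 mm over the bench. z up, y along the shaft from the star handle to the rolls, x across; mill turned up to 0.22 rad from the robot's axes. The mill's frame, up to 210 mm high, begins 60 mm off in +y
- collar (a point): on the shaft axis, 38 mm under the bush: centre of a hidden collar of 16 mm radius that turns with the star; one cross-hole, 10.4 mm wide, runs through it. A pin in the bush stops on the collar, tip 22 mm under the mouth; when the hole is upright (twice a turn, 0.1 rad window) a free pin drops, tip 55 mm under, and locks the shaft; the last 13 mm need a push (4 N, stays)
- star_hub (a point): centre of the star handle on the end of the mill's horizontal shaft, 75 mm from the bush in the mill's -y, 110 mm above the bench. Six steel rods, 10 mm thick, 60 degrees apart, with 16 mm black balls centred 62 mm from the shaft axis; hub of 16 mm radius
- star (a joint): turn of the star handle and shaft (rad), stays where left, turns endlessly either way against about 0.07 N m; growing moves the top of the star towards the mill's +x. At 0 one rod points straight up. The cross-hole's angle to the rods is unknown, differs each time, and is never upright at the start
- pin: the steel lock pin: shank 8 mm thick and 68 mm long with a rounded tip, and a plain disc head 22 mm across and 18 mm high on top. Stands upright, 30 mm deep, in one of the three square holes (60 mm apart in a row) of the wooden tool block (50 x 180 x 45 mm high). Origin: tip of the shank; z up to the head.
- tray: the aluminium oil-wash tray, 120 x 212 mm outside, walls 16 mm high, floor 4 mm thick, fixed to the bench. Origin: centre of the underside; x away from the robot, y to its left, turned by up to 0.15 rad. Four compartments, two lengthwise along x and two along y. A brass pipe, top at 53 mm, comes over its far wall
- pocket_a (a point): centre of the floor of a tray compartment, 112 mm long along the tray's y, 54 mm wide; takes one plate lengthwise
- pocket_b (a point): centre of the floor of a tray compartment, 112 mm long along the tray's y, 54 mm wide, beyond the first; takes one plate lengthwise
- pocket_c (a point): centre of the floor of a tray compartment, 112 mm long along the tray's x, 42 mm wide; takes one plate lengthwise
- pocket_d (a point): centre of the floor of a tray compartment, 112 mm long along the tray's x, 42 mm wide, at the tray's left end; takes one plate lengthwise
- cock_axis (a point): point on the upright axis of the oil cock, in front of the amber oil bottle (126 mm high, 103 mm behind the axis in the tray's +x), at mid-height of its lever, 91.5 mm over the bench; axes parallel to the tray's. The black lever is a level bar 13 mm wide, 15 mm high, reaching 85 mm from the axis
- cock (a joint): opening of the oil cock (rad): 0 shut, lever square to the pipe and pointing to the tray's +y; growing turns it counter-clockwise from above to 1.571, fully open, lever over the pipe pointing to the tray's -x. Stays where left, against about 0.12 N m
- plate1: a steel guide plate: flat strip 96 x 30 x 5 mm with an upright fin on its middle, 44 mm long, 10 mm wide, 28 mm high, running along the strip (overall height 33 mm). Origin: centre of the underside; x along the strip, z up. 2 to 4 such plates are there
- plate2: a steel guide plate: flat strip 96 x 30 x 5 mm with an upright fin on its middle, 44 mm long, 10 mm wide, 28 mm high, running along the strip (overall height 33 mm). Origin: centre of the underside; x along the strip, z up. 2 to 4 such plates are there
- plate3: a steel guide plate: flat strip 96 x 30 x 5 mm with an upright fin on its middle, 44 mm long, 10 mm wide, 28 mm high, running along the strip (overall height 33 mm). Origin: centre of the underside; x along the strip, z up. 2 to 4 such plates are there
- plate4: a steel guide plate: flat strip 96 x 30 x 5 mm with an upright fin on its middle, 44 mm long, 10 mm wide, 28 mm high, running along the strip (overall height 33 mm). Origin: centre of the underside; x along the strip, z up. 2 to 4 such plates are there
- punch1: bystander: dark steel punch with a 14 mm ball on top, 89 mm long, upright in the tool block; origin at its foot
- punch2: bystander: dark steel punch with an 18 mm ball on top, 91 mm long, upright in the tool block; origin at its foot
- spool: bystander: dark wooden spool, 44 mm across and high, on the near side between the plates and the mill
- dish: bystander: white dish, 40 mm across, 28 mm high, between the plates and the oil cock
Things that resemble listed ones, but are neither listed nor needed, are in the scene too. Leave any red look-alike of the plate3 alone. Leave any red look-alike of the plate2 alone.

How it is judged:
On the way, in this order (a step that is already met when the one before it is completed fails the run):
1. the lock pin is through the shaft and home (z of pin in the frame of bush below -0.064 m and horizontal distance between pin and bush below 0.005 m and angle between pin's own z axis and vertical below 0.1 rad), for 0.3 s.
2. every guide plate lies flat in a compartment (z of plate1 in the frame of tray between 0.0015 and 0.0065 m and angle between each of plate1, plate2, plate3, plate4's own z axis and vertical below 0.06 rad and ((horizontal distance between plate1 and pocket_a below 0.0165 m and angle between the x axis of plate1 and the y axis of tray, either way round below 0.3 rad) or (horizontal distance between plate1 and pocket_b below 0.0165 m and angle between the x axis of plate1 and the y axis of tray, either way round below 0.3 rad) or (horizontal distance between plate1 and pocket_c below 0.0165 m and angle between the x axis of plate1 and the x axis of tray, either way round below 0.3 rad) or (horizontal distance between plate1 and pocket_d below 0.0165 m and angle between the x axis of plate1 and the x axis of tray, either way round below 0.3 rad)) and z of plate2 in the frame of tray between 0.0015 and 0.0065 m and ((horizontal distance between plate2 and pocket_a below 0.0165 m and angle between the x axis of plate2 and the y axis of tray, either way round below 0.3 rad) or (horizontal distance between plate2 and pocket_b below 0.0165 m and angle between the x axis of plate2 and the y axis of tray, either way round below 0.3 rad) or (horizontal distance between plate2 and pocket_c below 0.0165 m and angle between the x axis of plate2 and the x axis of tray, either way round below 0.3 rad) or (horizontal distance between plate2 and pocket_d below 0.0165 m and angle between the x axis of plate2 and the x axis of tray, either way round below 0.3 rad)) and z of plate3 in the frame of tray between 0.0015 and 0.0065 m and ((horizontal distance between plate3 and pocket_a below 0.0165 m and angle between the x axis of plate3 and the y axis of tray, either way round below 0.3 rad) or (horizontal distance between plate3 and pocket_b below 0.0165 m and angle between the x axis of plate3 and the y axis of tray, either way round below 0.3 rad) or (horizontal distance between plate3 and pocket_c below 0.0165 m and angle between the x axis of plate3 and the x axis of tray, either way round below 0.3 rad) or (horizontal distance between plate3 and pocket_d below 0.0165 m and angle between the x axis of plate3 and the x axis of tray, either way round below 0.3 rad)) and z of plate4 in the frame of tray between 0.0015 and 0.0065 m and ((horizontal distance between plate4 and pocket_a below 0.0165 m and angle between the x axis of plate4 and the y axis of tray, either way round below 0.3 rad) or (horizontal distance between plate4 and pocket_b below 0.0165 m and angle between the x axis of plate4 and the y axis of tray, either way round below 0.3 rad) or (horizontal distance between plate4 and pocket_c below 0.0165 m and angle between the x axis of plate4 and the x axis of tray, either way round below 0.3 rad) or (horizontal distance between plate4 and pocket_d below 0.0165 m and angle between the x axis of plate4 and the x axis of tray, either way round below 0.3 rad))), for 0.2 s.
3. the oil cock is open to 45 degrees (value of joint cock between 0.685 and 0.885 rad), for 0.2 s.
At the end, for the whole second after the job is handed in: pin upright in the bush with its head within 4 mm of the housing; every plate present flat on the floor of a compartment of its own, lengthwise (centre within 16.5 mm of the compartment's centre); cock between 0.685 and 0.885 rad (45 degrees within about 5.7); all at rest (all of step 1 and all of step 2 and all of step 3 and linear speed of each of pin, plate1, plate2, plate3, plate4 below 0.02 m/s); the robot touches nothing.
It fails at once if a bystander is knocked away (punches 30 mm, others 50 mm) (distance of any of punch1, punch2 from where it was at the start of the episode above 0.03 m or distance of any of spool, dish from where it was at the start of the episode above 0.05 m).
Of plate1, plate2, plate3, plate4 only 2 to 4 are there at a start; the rules pass over those that are not, and their reading is None.
At some moment in a run one of plate1, plate2, plate3, plate4 may be knocked a few centimetres aside while the robot is not near it.
It also fails if it takes over 210 s, if anything falls off the work surface, if the arm or the gripper's body presses on something with over 40 N, if the wrist force passes 120 N, or if a joint passes its speed limit or range.

## Working session

There is one attempt and no reset: what is moved stays moved. The work goes in short steps, Python scripts to look and compute and a shell command to move; the robot and the scene stay as the last step left them, time stands still between calls to the robot, and variables do not carry over. Pictures are saved under pics/ and viewed, at most 17 in all, crops included, and the job is handed in when it is done.

```bash
ls; mkdir -p pics
cat > h.py <<'E'
import numpy as np, cv2
from scipy.spatial.transform import Rotation as R
from station import r
def get(name):
    im=r.get_image(name); return im
def save(im,fn,crop=None,scale=1):
    p=im["pixels"]
    if crop: p=p[crop[1]:crop[3],crop[0]:crop[2]]
    p=cv2.resize(p,None,fx=scale,fy=scale,interpolation=cv2.INTER_CUBIC); cv2.imwrite('pics/'+fn,p)
def ray(im,px):
    K=np.array(im["mtx"]);E=np.array(im["extrinsics"])
    d=cv2.undistortPoints(np.array([[px]],float),K,np.array([im["k1"],0,0,0,0.]))[0,0]
    v=E[:3,:3]@np.array([d[0],-d[1],-1]); return E[:3,3],v
def at(im,px,z):
    o,v=ray(im,px); return o+v*(z-o[2])/v[2]
def proj(im,P):
    K=np.array(im["mtx"]);E=np.array(im["extrinsics"])
    p=E[:3,:3].T@(np.array(P)-E[:3,3]); s=np.array([p[0],-p[1]])/-p[2]
    s=s*(1+im["k1"]*(s@s)); return K[:2,:2]@s+K[:2,2]
def st():
    s=r.state(); print(s["time_s"],np.round(s["eef_pos"],4),np.round(s["ee_rot"],3),np.round(s["ft_force"],1),s["finger_gap"],s["finger_force"])
def togo(P,rotvec=None):
    "shift to P in tool axes, mm"
    s=r.state(); T=R.from_rotvec(s["ee_rot"]); return np.round(T.inv().apply(np.array(P)-s["eef_pos"])*1000,1)
E
python3 - <<'E'
from h import *
import pickle
for n in ("top","side","wrist"):
    im=get(n); pickle.dump(im,open(n+'0.pkl','wb'))
    save(im,n+'0.png',scale=1.4); print(n,np.round(im["mtx"],1).tolist(),im["k1"],np.round(im["extrinsics"],3).tolist())
st(); print(R.from_rotvec(r.state()["ee_rot"]).as_matrix().round(3))
E
```

```text
pics
top [[399.1, 0.0, 285.3], [0.0, 399.1, 208.5], [0.0, 0.0, 1.0]] 0.027165926322688713 [[0.006, 0.997, -0.078, 0.51], [-1.0, 0.005, -0.018, -0.03], [-0.017, 0.078, 0.997, 1.003], [0.0, 0.0, 0.0, 1.0]]
side [[382.3, 0.0, 280.9], [0.0, 382.3, 203.8], [0.0, 0.0, 1.0]] -0.07782096955534169 [[-0.677, 0.355, -0.645, 0.055], [-0.735, -0.354, 0.578, 0.468], [-0.023, 0.865, 0.501, 0.509], [0.0, 0.0, 0.0, 1.0]]
wrist [[319.6, 0.0, 279.5], [0.0, 319.6, 208.3], [0.0, 0.0, 1.0]] -0.06019534743762741 [[0.304, 0.91, 0.283, 0.262], [-0.953, 0.292, 0.087, -0.572], [-0.003, -0.296, 0.955, 0.373], [0.0, 0.0, 0.0, 1.0]]
0.15 [ 0.1898 -0.5948  0.2303] [-3.102 -0.483  0.   ] [0.4 1.2 0.1] 1.0036153188620054 0.0
[[ 0.953  0.304 -0.   ]
 [ 0.304 -0.953  0.002]
 [ 0.    -0.002 -1.   ]]
```

View pics/top0.png

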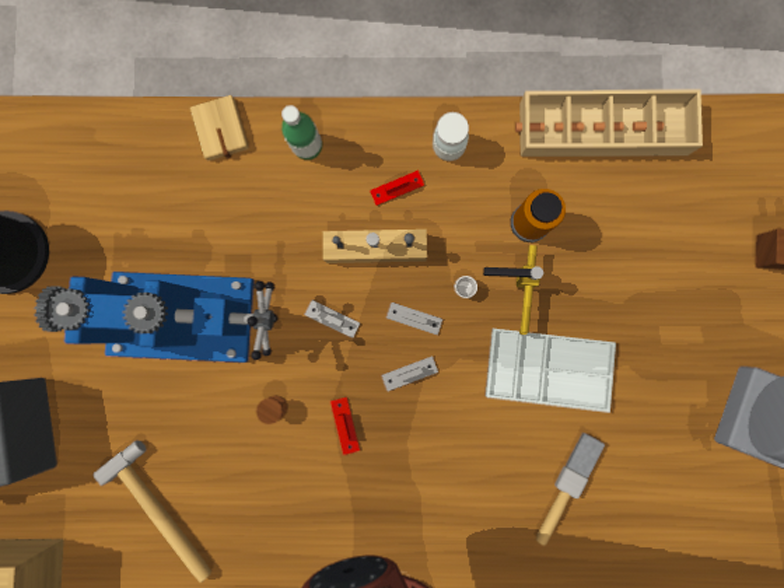

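View pics/side0.png

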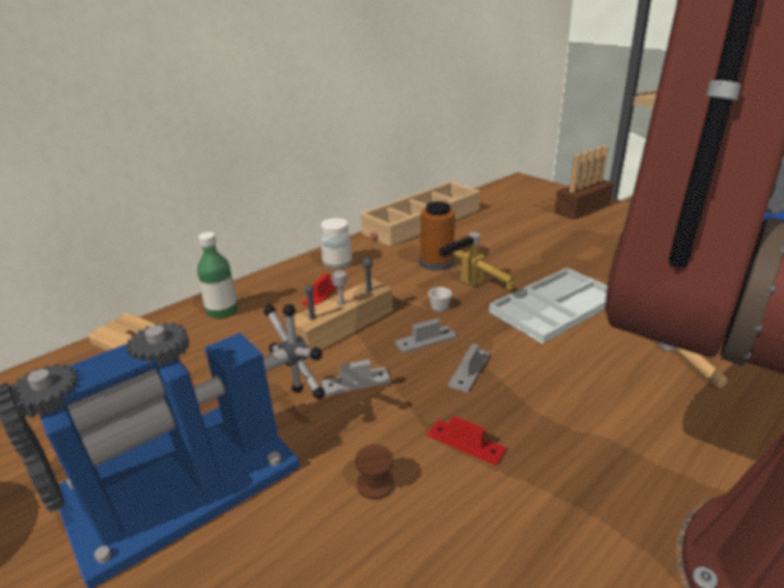

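Three grey plates at (332,319), (414,318), (411,374) in the 1.4x top view. The red look-alikes are at (398,187) and (346,426). Candidates for the pin in the tool block: discs or balls at (337,241), (373,240), (409,240). The middle one is light with a disc head. The housing is at (208,317), the star at (263,320), the tray at (552,370) and the cock at (537,272). Close crop to check.

Run:
```python
import pickle,cv2,numpy as np
t=pickle.load(open('top0.pkl','rb'))['pixels'];s=pickle.load(open('side0.pkl','rb'))['pixels']
f=lambda p,c,k:cv2.resize(p[c[1]:c[3],c[0]:c[2]],None,fx=k,fy=k,interpolation=cv2.INTER_CUBIC)
a=f(t,(125,190,205,265),5) # 400x375
b=f(t,(225,155,305,200),5) # 400x225
c=f(s,(190,165,290,265),4) #400
d=f(t,(335,150,415,200),5) #400x250
L=np.vstack([a,b]);Rr=np.vstack([f(s,(190,170,290,257),4)[:350],d])
cv2.imwrite('pics/c1.png',np.hstack([L,Rr[:600]]))
cv2.imwrite('pics/c2.png',np.hstack([f(t,(215,210,322,285),4)[:,:428],f(t,(343,228,443,303),3.7)[:300,:370]]) if 0 else f(t,(215,205,445,300),3.45))
```

```text
Traceback (most recent call last):
ValueError: all the input array dimensions except for the concatenation axis must match exactly, but along dimension 0, the array at index 0 has size 600 and the array at index 1 has size 598
```

Run:
```python
import pickle,cv2,numpy as np
t=pickle.load(open('top0.pkl','rb'))['pixels'];s=pickle.load(open('side0.pkl','rb'))['pixels']
f=lambda p,c,k:cv2.resize(p[c[1]:c[3],c[0]:c[2]],None,fx=k,fy=k,interpolation=cv2.INTER_CUBIC)
a=f(t,(125,190,205,265),5);b=f(t,(225,155,305,200),5)
c=f(s,(190,170,290,258),4)[:350];d=f(t,(335,150,415,200),5)
cv2.imwrite('pics/c1.png',np.hstack([np.vstack([a,b]),np.vstack([c,d])]))
cv2.imwrite('pics/c2.png',f(t,(215,205,445,300),3.45))
```

```text
(no output)
```

View pics/c1.png

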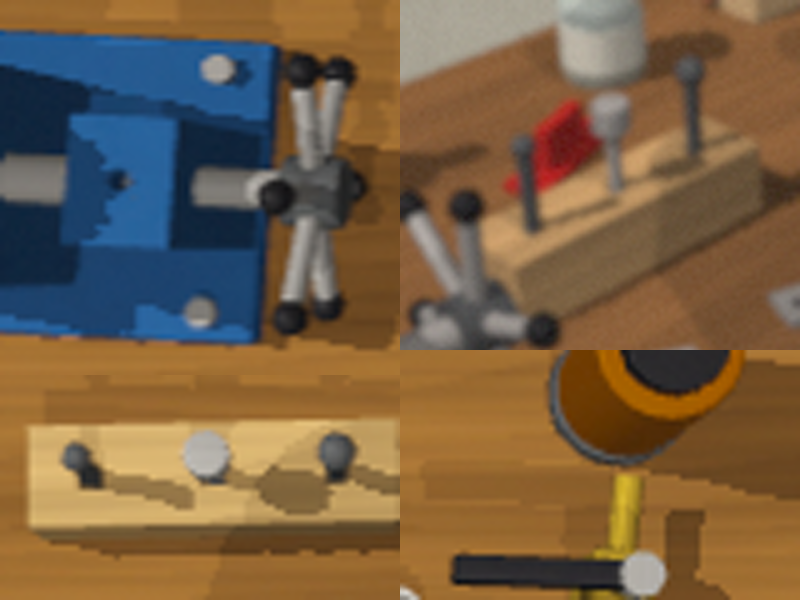

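View pics/c2.png

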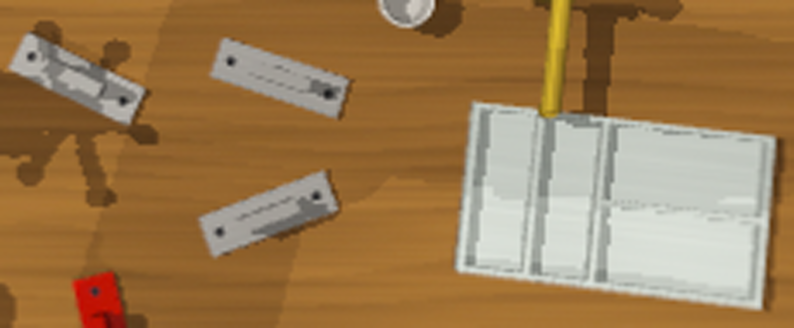

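Middle object in the block (c1 (207,455)) is light with a plain disc head, so it is the pin; its neighbours at (75,457) and (336,450) are dark balls, so punches. The bush hole shows at c1 (120,180), and one star rod points nearly straight up. The three grey plates and the tray are clear in c2.

Run:
```python
from h import *
import pickle
t=pickle.load(open('top0.pkl','rb'));s=pickle.load(open('side0.pkl','rb'))
a=lambda u,v:(125+u/5,190+v/5)
b=lambda u,v:(225+u/5,155+(v-375)/5)
d=lambda u,v:(335+(u-400)/5,150+(v-350)/5)
c=lambda u,v:(215+u/3.45,205+v/3.45)
p=lambda n,px,z:print(n,np.round(at(t,px,z),4))
p('pin',b(207,455),.101)
o1,v1=ray(t,b(207,455));o2,v2=ray(s,(242.5,196))
A=np.stack([v1,-v2],1);k=np.linalg.lstsq(A,o2-o1,rcond=None)[0];print('tri',o1+k[0]*v1,o2+k[1]*v2)
p('punchL',b(76,457),.1);p('punchR',b(336,448),.1)
p('bush',a(120,180),.148)
for q in [(68,115),(178,120),(170,248),(62,243)]:p('hous',a(*q),.148)
p('starup',a(273,196),.172);p('stardn',a(358,188),.048)
for q in [(300,68),(340,72),(290,318),(328,305)]:p('ball',a(*q),.141 if q[0] in(300,290) else .079)
p('cockaxis',d(642,575),.099);p('levertip',d(452,570),.099)
for q in [(472,102),(776,137),(763,308),(457,270)]:p('tray',c(*q),.016)
for L in [[(30,32),(148,92),(133,125),(10,70)],[(222,38),(350,80),(340,118),(210,76)],[(200,216),(324,170),(340,207),(214,257)]]:
  P=np.array([at(t,c(*q),.005) for q in L]);m=P.mean(0);e=(P[1]+P[2]-P[0]-P[3])/2
  print('plate',m.round(4),np.degrees(np.arctan2(e[1],e[0])).round(1),np.linalg.norm(e[:2]).round(3))
```

```text
pin [0.6666 0.0299 0.101 ]
tri [0.66700038 0.03006485 0.09866749] [0.66878802 0.03216014 0.0991158 ]
punchL [0.6656 0.09   0.1   ]
punchR [ 0.6702 -0.0291  0.1   ]
bush [0.538 0.278 0.148]
hous [0.5658 0.3013 0.148 ]
hous [0.5639 0.2539 0.148 ]
hous [0.5089 0.2556 0.148 ]
hous [0.5108 0.3019 0.148 ]
starup [0.5308 0.2052 0.172 ]
stardn [0.5379 0.1996 0.048 ]
ball [0.5873 0.2038 0.141 ]
ball [0.591  0.2018 0.079 ]
ball [0.4791 0.2052 0.141 ]
ball [0.483  0.2047 0.079 ]
cockaxis [ 0.6128 -0.236   0.099 ]
levertip [ 0.6147 -0.1502  0.099 ]
tray [ 0.5239 -0.1764  0.016 ]
tray [ 0.5008 -0.39    0.016 ]
tray [ 0.3816 -0.3778  0.016 ]
tray [ 0.4055 -0.165   0.016 ]
plate [0.5385 0.1054 0.005 ] -115.0 0.097
plate [ 0.5406 -0.0399  0.005 ] -107.7 0.098
plate [ 0.444  -0.0325  0.005 ] -68.8 0.096
```

```bash
python3 -m inch '[[0,0,0,0,0,-10.3,1],[0,0,0,0,0,-10.3,1],[0,0,0,0,0,-10.3,1],[0,0,0,0,0,-10.3,1],[0,0,0,0,0,-10.3,1]]' 40
python3 -m inch '[[0,0,0,0,0,-10.3,1],[0,0,0,0,0,-10.3,1],[40,30,0,0,0,0,1],[40,30,0,0,0,0,1],[40,30,0,0,0,0,1]]'
python3 -m inch '[[40,30,0,0,0,0,1],[40,30,0,0,0,0,1],[40,30,0,0,0,0,1],[40,30,0,0,0,0,1],[40,30,0,0,0,0,1]]'
python3 -m inch '[[40,30,0,0,0,0,1],[40,30,0,0,0,0,1],[40,30,0,0,0,0,1],[40,30,0,0,0,0,1],[40,30,0,0,0,0,1]]'
python3 -m inch '[[40,30,0,0,0,0,0.6],[25,27,0,0,0,0,0.6],[0,0,0,0,0,0,0.6],[0,0,0,0,0,0,0.6]]'
python3 - <<'E'
from h import *
import pickle
im=get('wrist');pickle.dump(im,open('w1.pkl','wb'));save(im,'w1.png',scale=1.4)
st();print(r.state()['joint_pos'],togo([.667,.030,.2]))
print(proj(im,[.667,.03,.101])*1.4,proj(im,r.state()['eef_pos'])*1.4)
E
```

```text
time_s: 0.78
eef_pos: [0.1899, -0.5951, 0.2307]
ee_rot: [-2.58, -1.791, -0.001]
ft_force: [-0.2, 0.3, -0.3]
finger_gap: 1.0
finger_force: 0.0
time_s: 1.4
eef_pos: [0.2809, -0.4743, 0.2308]
ee_rot: [-2.226, -2.216, -0.001]
ft_force: [0.3, -1.1, 0.6]
finger_gap: 1.001
finger_force: 0.0
time_s: 2.02
eef_pos: [0.4317, -0.2748, 0.2311]
ee_rot: [-2.226, -2.217, 0.0]
ft_force: [0.6, -0.7, 0.7]
finger_gap: 0.999
finger_force: 0.0
time_s: 2.65
eef_pos: [0.5824, -0.0754, 0.231]
ee_rot: [-2.225, -2.217, 0.001]
ft_force: [0.0, -0.6, 0.3]
finger_gap: 0.997
finger_force: 0.0
time_s: 3.15
eef_pos: [0.6384, -0.0123, 0.2306]
ee_rot: [-2.224, -2.217, 0.002]
ft_force: [0.8, 0.2, 0.2]
finger_gap: 0.598
finger_force: 0.0
3.2 [ 0.6383 -0.0127  0.2308] [-2.226e+00 -2.216e+00  2.000e-03] [ 0.2  1.9 -0.5] 0.5955822599412127 0.0
[-1.29565337e-01  2.46079755e-01  1.57937433e+00 -4.50403259e-04
  1.31749809e+00 -1.25245330e-01] [42.8 28.6 30.7]
[438.10185483 210.77639236] [389.58268319 376.88626935]
```

View pics/w1.png

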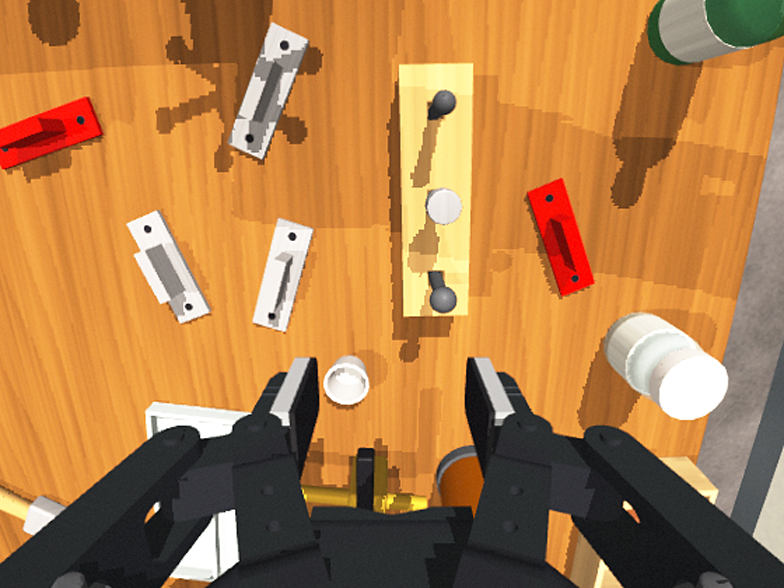

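The pin head is at (443,206) in the wrist view, 5 px from the prediction; the punches are at (443,103) and (443,298).

Run:
```python
from h import *
import pickle
im=pickle.load(open('w1.pkl','rb'))
print(at(im,(443.5/1.4,206/1.4),.101)); print(togo(at(im,(443.5/1.4,206/1.4),.101)))
```

```text
[0.67018708 0.03286699 0.101     ]
[ 45.7  31.9 129.7]
```

```bash
python3 -m inch '[[22,15,0,0,0,0,0.6],[22.5,15.5,0,0,0,0,0.6],[0,0,50,0,0,0,0.6],[0,0,50,0,0,0,0.6],[0,0,30,0,0,0,0.6]]'
python3 -m inch '[[0,0,13,0,0,0,0.6],[0,0,0,0,0,0,0.6],[0,0,0,0,0,0,0],[0,0,0,0,0,0,0],[0,0,0,0,0,0,0]]' 40
python3 -m inch '[[0,0,0,0,0,0,0],[0,0,0,0,0,0,0],[0,0,0,0,0,0,0]]'
```

```text
time_s: 3.82
eef_pos: [0.667, 0.0311, 0.098]
ee_rot: [-2.225, -2.213, 0.005]
ft_force: [0.6, 0.1, 0.5]
finger_gap: 0.598
finger_force: 0.0
time_s: 4.45
eef_pos: [0.6714, 0.0323, 0.0907]
ee_rot: [2.223, 2.215, 0.004]
ft_force: [-0.3, -0.0, 5.1]
finger_gap: 0.233
finger_force: 39.0
time_s: 4.82
eef_pos: [0.6714, 0.0323, 0.0906]
ee_rot: [2.223, 2.216, 0.004]
ft_force: [-0.8, 0.2, 5.9]
finger_gap: 0.231
finger_force: 39.2
```

```bash
python3 -m inch '[[0,0,-30,0,0,0,0],[0,0,-40,0,0,0,0],[0,0,-60,0,0,0,0],[0,0,-50,0,0,0,0],[0,0,0,0,0,0,0]]'
python3 - <<'E'
from h import *
import pickle
st()
w=get('wrist');s=get('side');t=get('top');pickle.dump((w,s,t),open('l.pkl','wb'))
f=lambda p,c,k:cv2.resize(p['pixels'][c[1]:c[3],c[0]:c[2]],None,fx=k,fy=k,interpolation=cv2.INTER_CUBIC)
g=proj(s,r.state()['eef_pos']).astype(int);print(g)
cr=(g[0]-50,g[1]-60,g[0]+50,g[1]+90);print(cr)
cv2.imwrite('pics/l.png',np.hstack([f(s,cr,4)[:600,:400],f(w,(180,160,380,360),2)[:600],]) if 0 else np.hstack([f(s,cr,4),cv2.copyMakeBorder(f(w,(180,160,380,420),2)[:520],40,40,0,0,cv2.BORDER_CONSTANT)]))
E
```

```text
time_s: 5.45
eef_pos: [0.673, 0.0323, 0.2754]
ee_rot: [2.219, 2.211, 0.013]
ft_force: [0.4, -0.4, -0.4]
finger_gap: 0.231
finger_force: 39.6
5.45 [0.673  0.0323 0.2754] [2.219 2.211 0.013] [ 0.4 -0.4 -0.4] 0.23149642996646674 39.61906313896179
[236 123]
(np.int64(186), np.int64(63), np.int64(286), np.int64(213))
```

View pics/l.png

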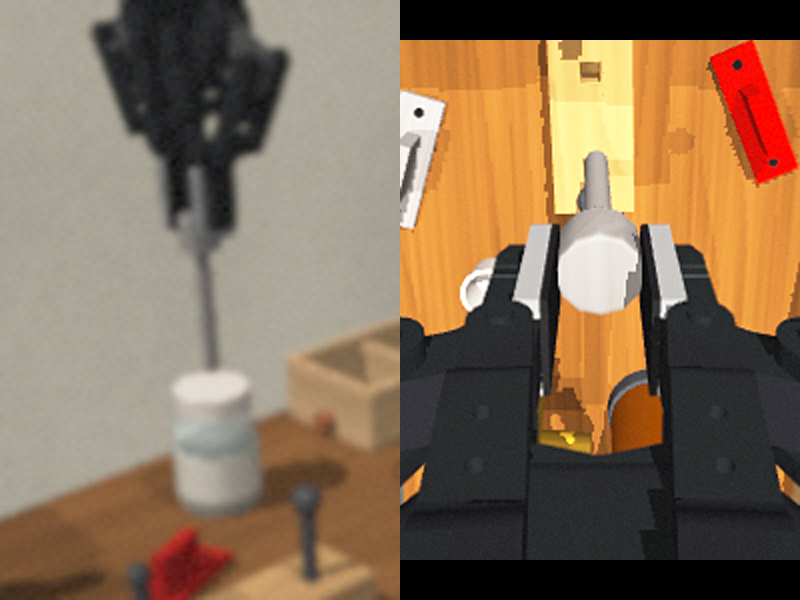

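Pin held by its head, hanging nearly plumb: tip at side px (238.5,155.5), wrist px (278.5,217.5). I'll triangulate tip and tilt.

Run:
```python
from h import *
import pickle
w,s,t=pickle.load(open('l.pkl','rb'))
st();e=np.array(r.state()['eef_pos']);M=R.from_rotvec(r.state()['ee_rot']).as_matrix();print(M.round(3))
for q in [e,e-[0,0,.068]]: print('side',proj(s,q),'wrist',proj(w,q))
print(proj(w,e+[0,0,.015]))
def tri(A,a,B,b):
    o1,v1=ray(A,a);o2,v2=ray(B,b);k=np.linalg.lstsq(np.stack([v1,-v2],1),o2-o1,rcond=None)[0]
    print((o1+k[0]*v1).round(4),(o2+k[1]*v2).round(4))
tri(s,(238.5,155.5),w,(278.5,216.5))
print('tip wrist at z',at(w,(278.5,216.5),e[2]-.07),'side',at(s,(238.5,155.5),e[2]-.07))
# head bottom/top on top cam
im=t['pixels'];u=proj(t,e+[0,0,.014]);print(u)
```

```text
5.6 [0.6687 0.0324 0.2665] [-2.224 -2.216  0.003] [ 0.2  0.2 -1.1] 0.2299965122447932 39.613412618637085
[[ 0.004  1.    -0.003]
 [ 1.    -0.004  0.   ]
 [ 0.    -0.003 -1.   ]]
side [236.49890553 123.5525217 ] wrist [270.15991467 260.09655932]
side [239.02263737 154.73107813] wrist [271.70709834 217.97402441]
[269.64729924 274.14888915]
[0.673  0.0309 0.195 ] [0.6737 0.0322 0.1946]
tip wrist at z [0.67363878 0.03285698 0.19650553] side [0.67008205 0.03295029 0.19650553]
[258.73457194 153.10836735]
```

```bash
python3 -m inch '[[40,-21,-10,0,0,0,0],[41,-22,0,0,0,0,0],[41,-22,0,0,0,0,0],[41,-22,0,0,0,0,0],[41,-22,0,0,0,0,0]]'
python3 -m inch '[[41.5,-22,0,0,0,0,0],[0,0,0,0,0,0,0],[0,0,10,0,0,0,0],[0,0,0,0,0,0,0],[0,0,0,0,0,0,0]]'
python3 - <<'E'
from h import *
import pickle
st()
w=get('wrist');s=get('side');t=get('top');pickle.dump((w,s,t),open('m.pkl','wb'));st()
f=lambda p,c,k:cv2.resize(p['pixels'][c[1]:c[3],c[0]:c[2]],None,fx=k,fy=k,interpolation=cv2.INTER_CUBIC)
e=np.array(r.state()['eef_pos'])
for z in (0,-.0755): print(proj(s,e+[0,0,z]),proj(w,e+[0,0,z]))
b=[.538,.278,.148];print('bush',proj(s,b),proj(w,b))
cs=proj(s,b).astype(int)-[50,100];cw=proj(w,b).astype(int)-[50,75];print(cs,cw)
cv2.imwrite('pics/m.png',np.hstack([f(s,(*cs,cs[0]+100,cs[1]+150),4),f(w,(*cw,cw[0]+100,cw[1]+150),4)]))
E
```

```text
time_s: 6.22
eef_pos: [0.559, 0.2375, 0.2748]
ee_rot: [-2.224, -2.215, 0.008]
ft_force: [0.7, -0.3, -0.8]
finger_gap: 0.233
finger_force: 39.6
time_s: 6.85
eef_pos: [0.54, 0.2771, 0.2675]
ee_rot: [-2.227, -2.215, 0.002]
ft_force: [0.6, -0.3, -0.5]
finger_gap: 0.231
finger_force: 39.6
6.85 [0.54   0.2771 0.2675] [-2.227e+00 -2.215e+00  2.000e-03] [ 0.6 -0.3 -0.5] 0.23146863293290795 39.59153473377228
7.0 [0.5402 0.2777 0.2686] [2.227e+00 2.216e+00 1.000e-03] [-0.1 -0.7 -1. ] 0.23257732300546308 39.59095895290375
[153.26689945 181.78095802] [278.9917638  268.28776471]
[162.54285435 225.83192491] [279.35599619 218.45375279]
bush [168.12929468 250.17106284] [276.94217499 200.90891002]
[118 150] [226 125]
```

View pics/m.png

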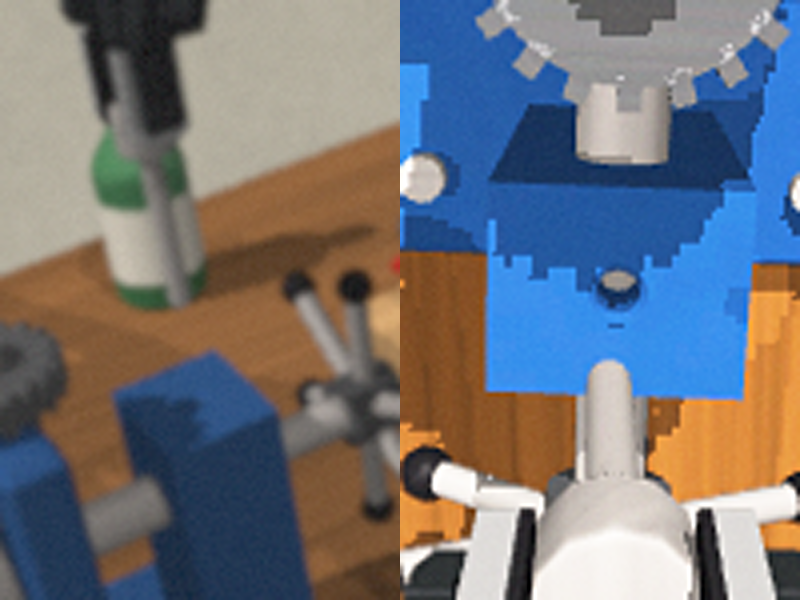

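Wrist view: hole at crop (618,290), pin tip at (609,370), which is 0–1 px from under the TCP. Side view agrees for the tip; it shows the housing top centred at (197,402).

Run:
```python
from h import *
import pickle
w,s,t=pickle.load(open('m.pkl','rb'))
W=lambda u,v:(226+(u-400)/4,125+v/4);S=lambda u,v:(118+u/4,150+v/4)
print('hole w',at(w,W(618,290),.148)); print('hous w',np.mean([at(w,W(*q),.148) for q in [(487,188),(757,188),(745,398),(487,390)]],0))
print('hous s',np.mean([at(s,S(*q),.148) for q in [(115,395),(213,352),(278,408),(180,450)]],0))
print('tip w',at(w,W(609,370),.193),'tip s',at(s,S(180,303),.193))
```

```text
hole w [0.5410473  0.28099902 0.148     ]
hous w [0.54125225 0.28023266 0.148     ]
hous s [0.53949509 0.27903661 0.148     ]
tip w [0.53937427 0.27841094 0.193     ] tip s [0.53997292 0.27704086 0.193     ]
```

```bash
python3 -m inch '[[2.5,1,20,0,0,0,0],[0,0,18,0,0,0,0],[0,0,0,0,0,0,0],[0,0,0,0,0,0,0]]'
python3 -m inch '[[0,0,4,0,0,0,0],[0,0,4,0,0,0,0],[0,0,3,0,0,0,0],[0,0,0,0,0,0,0]]'
```

```text
time_s: 7.5
eef_pos: [0.5405, 0.2808, 0.2298]
ee_rot: [-2.225, -2.217, 0.001]
ft_force: [0.3, 0.3, 0.2]
finger_gap: 0.231
finger_force: 39.6
time_s: 8.0
eef_pos: [0.5407, 0.2807, 0.219]
ee_rot: [2.225, 2.217, 0.0]
ft_force: [0.7, -0.5, -0.1]
finger_gap: 0.232
finger_force: 39.6
```

```bash
python3 -m inch '[[0,0,3,0,0,0,0],[0,0,3,0,0,0,0],[0,0,0,0,0,0,0]]'
python3 -m inch '[[0,0,3,0,0,0,0],[0,0,3,0,0,0,0],[0,0,0,0,0,0,0]]'
```

```text
time_s: 8.38
eef_pos: [0.5407, 0.2807, 0.2129]
ee_rot: [2.225, 2.217, -0.0]
ft_force: [0.8, -0.6, -1.0]
finger_gap: 0.232
finger_force: 39.6
time_s: 8.75
eef_pos: [0.5406, 0.2807, 0.2069]
ee_rot: [2.225, 2.217, -0.0]
ft_force: [1.0, 0.1, -0.9]
finger_gap: 0.233
finger_force: 39.6
```

```bash
python3 -m inch '[[0,0,2,0,0,0,0],[0,0,2,0,0,0,0],[0,0,0,0,0,0,0]]'
python3 -m inch '[[0,0,0,0,0,0,0.45],[0,0,0,0,0,0,0.45],[0,0,0,0,0,0,0.45]]'
python3 -m inch '[[0,0,-25,0,0,0,0.45],[0,0,-40,0,0,0,0.45],[0,0,-40,0,0,0,0],[0,0,0,0,0,0,0],[0,0,0,0,0,0,0]]'
python3 - <<'E'
from h import *
import pickle
st()
w=get('wrist');s=get('side');pickle.dump((w,s),open('n.pkl','wb'))
f=lambda p,c,k:cv2.resize(p['pixels'][c[1]:c[3],c[0]:c[2]],None,fx=k,fy=k,interpolation=cv2.INTER_CUBIC)
b=[.540,.280,.18];cs=proj(s,b).astype(int)-[40,60];cw=proj(w,[.54,.24,.18]).astype(int)-[60,90]
cw=np.maximum(cw,0);print(cs,cw)
print('bush s',proj(s,[.54,.28,.148]),'headtop exp',proj(s,[.54,.28,.212]))
cv2.imwrite('pics/n.png',np.hstack([f(s,(*cs,cs[0]+120,cs[1]+180),3.3)[:590],f(w,(*cw,cw[0]+120,cw[1]+180),3.3)[:590]]))
E
```

```text
time_s: 9.12
eef_pos: [0.5406, 0.2808, 0.2031]
ee_rot: [2.225, 2.217, -0.0]
ft_force: [-0.1, 0.2, -1.1]
finger_gap: 0.233
finger_force: 39.6
time_s: 9.5
eef_pos: [0.5406, 0.2808, 0.2034]
ee_rot: [-2.225, -2.217, -0.0]
ft_force: [0.3, -0.7, 0.7]
finger_gap: 0.449
finger_force: 0.0
time_s: 10.12
eef_pos: [0.5402, 0.2807, 0.3076]
ee_rot: [-2.225, -2.217, 0.001]
ft_force: [-0.9, 0.2, -0.3]
finger_gap: -0.001
finger_force: 0.0
10.125 [0.5402 0.2807 0.3076] [-2.225e+00 -2.217e+00  1.000e-03] [-0.9  0.2 -0.3] -0.0007658736790594534 0.0
[122 173] [219 152]
bush s [166.40018492 250.14943195] headtop exp [158.97745496 215.92886109]
```

View pics/n.png

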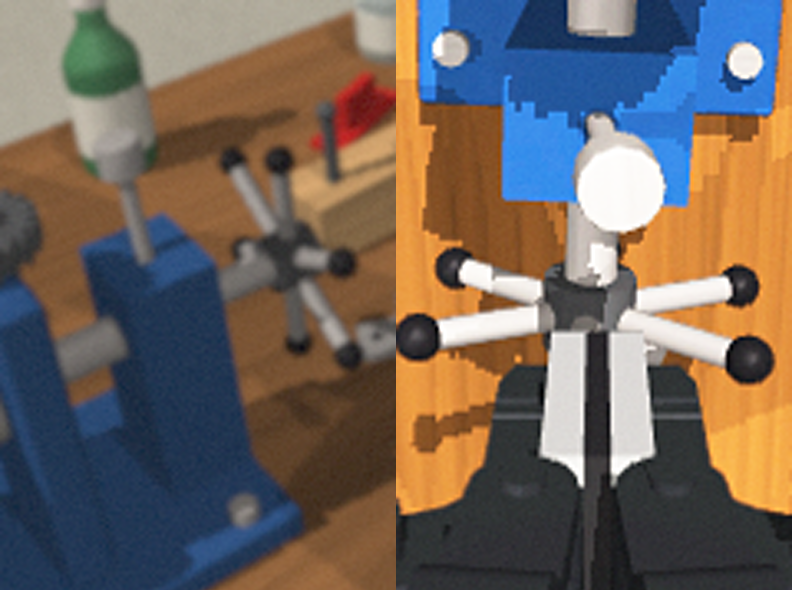

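The pin stands free in the bush, head at (120,140) in the side crop, where a tip 22 mm down should put it. The star's balls are visible at (233,158), (280,158), (342,262), (347,353), (297,342). I'll solve the star angle.

Run:
```python
from h import *
import pickle
w,s=pickle.load(open('n.pkl','rb'))
hub=np.array([.5375,.2057,.110]);n=np.array([.04,1,0]);x=np.array([1,-.04,0])
for q in [(233,158),(280,158),(342,262),(347,353),(297,342),(241,250)]:
    o,v=ray(s,(122+q[0]/3.3,173+q[1]/3.3)); P=o+v*((hub-o)@n)/(v@n); d=P-hub
    print(P.round(4),np.degrees(np.arctan2(d@x,d[2])).round(1),np.hypot(d@x,d[2]).round(4))
st()
```

```text
[0.5856 0.2038 0.1482] 51.6 0.0615
[0.5304 0.206  0.1744] -6.3 0.0647
[0.4807 0.208  0.138 ] -63.8 0.0634
[0.4871 0.2077 0.0758] -124.2 0.061
[0.5422 0.2055 0.0474] 175.7 0.0628
[0.5954 0.2034 0.0813] 116.3 0.0647
10.225 [0.5396 0.2804 0.306 ] [-2.224 -2.216  0.006] [0.1 0.5 0.2] -0.0015679753070752312 0.0
```

```bash
python3 -m inch '[[-38,-19,0,0,0,0,0],[-37,-19,0,0,0,0,0],[0,0,0,0,0,0,0],[0,0,50,0,0,0,0],[0,0,50,0,0,0,0]]'
python3 -m inch '[[0,0,40,0,0,0,0],[0,0,14,0,0,0,0],[0,0,0,0,0,0,0]]'
python3 -m inch '[[0,4,0,0,0,0,0],[0,4,0,0,0,0,0],[0,4,0,0,0,0,0],[0,4,0,0,0,0,0]]'
```

```text
time_s: 10.85
eef_pos: [0.5029, 0.2066, 0.2071]
ee_rot: [2.225, 2.217, 0.003]
ft_force: [-0.1, -0.7, -1.3]
finger_gap: -0.001
finger_force: 0.0
time_s: 11.22
eef_pos: [0.5018, 0.2062, 0.1532]
ee_rot: [-2.224, -2.217, 0.003]
ft_force: [0.6, 0.2, 1.1]
finger_gap: -0.002
finger_force: 0.0
time_s: 11.72
eef_pos: [0.5188, 0.206, 0.155]
ee_rot: [2.225, 2.217, 0.001]
ft_force: [-1.6, -0.4, 0.8]
finger_gap: 0.002
finger_force: 0.8
```

```bash
python3 -m inch '[[0,4,0,0,0,0,0],[0,4,0,0,0,0,0],[0,4,0,0,0,0,0],[0,4,0,0,0,0,0]]'
```

```text
time_s: 12.22
eef_pos: [0.5341, 0.2055, 0.1537]
ee_rot: [-2.225, -2.217, 0.002]
ft_force: [-1.8, -0.2, -1.6]
finger_gap: 0.002
finger_force: 0.9
```

```bash
python3 -m inch '[[0,4,0,0,0,0,0],[0,4,0,0,0,0,0],[0,4,0,0,0,0,0],[0,4,0,0,0,0,0]]'
```

```text
time_s: 12.72
eef_pos: [0.5508, 0.2059, 0.1544]
ee_rot: [2.225, 2.217, 0.001]
ft_force: [-1.8, 0.3, -1.2]
finger_gap: 0.002
finger_force: 0.7
```

```bash
python3 -m inch '[[0,4,0,0,0,0,0],[0,3,0,0,0,0,0],[0,0,0,0,0,0,0]]'
python3 - <<'E'
from h import *
import pickle
s=get('side');pickle.dump(s,open('s2.pkl','wb'));st()
cv2.imwrite('pics/s2.png',cv2.resize(s['pixels'][150:300,110:260],None,fx=3.8,fy=3.8,interpolation=cv2.INTER_CUBIC))
E
```

```text
time_s: 13.1
eef_pos: [0.5582, 0.2058, 0.1547]
ee_rot: [2.225, 2.217, 0.002]
ft_force: [0.0, -0.6, 0.5]
finger_gap: 0.001
finger_force: 0.2
13.15 [0.5582 0.2058 0.1548] [2.225e+00 2.217e+00 2.000e-03] [ 0.4  0.2 -1.5] 0.0021074484988126744 0.09692656807601452
```

View pics/s2.png

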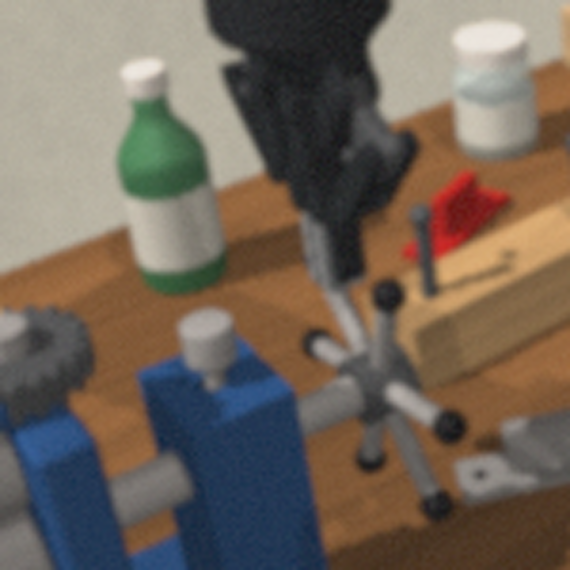

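The pin has dropped: its head at (207,335) stands about 13 mm over the housing and the shaft is locked. Next, push it home with shut fingers.

```bash
python3 -m inch '[[0,-2,-20,0,0,0,0],[0,0,-50,0,0,0,0],[0,0,-20,0,0,0,0],[37,-8,0,0,0,0,0],[38,-8,0,0,0,0,0]]'
python3 -m inch '[[0,0,0,0,0,0,0],[0,0,40,0,0,0,0],[0,0,20,0,0,0,0],[0,0,6,0,0,0,0],[0,0,4,0,0,0,0]]'
python3 -m inch '[[0,0,4,0,0,0,0],[0,0,4,0,0,0,0],[0,0,4,0,0,0,0],[0,0,0,0,0,0,0]]'
```

```text
time_s: 13.78
eef_pos: [0.5401, 0.2813, 0.2458]
ee_rot: [2.226, 2.215, 0.004]
ft_force: [0.4, -0.2, -0.1]
finger_gap: -0.002
finger_force: 0.0
time_s: 14.4
eef_pos: [0.5405, 0.2808, 0.1758]
ee_rot: [2.226, 2.217, 0.002]
ft_force: [-1.3, 0.6, 4.8]
finger_gap: -0.003
finger_force: 2.5
time_s: 14.9
eef_pos: [0.5408, 0.2815, 0.1661]
ee_rot: [2.225, 2.217, 0.005]
ft_force: [-4.6, -0.8, 8.8]
finger_gap: -0.001
finger_force: 4.4
```

```bash
python3 -m inch '[[0,0,3,0,0,0,0],[0,0,0,0,0,0,0],[0,0,-15,0,0,0,0],[0,0,-50,0,0,0,0],[0,0,-40,0,0,0,0]]'
python3 -m inch '[[-50,-10,0,0,0,0,0],[-50,-10,0,0,0,0,0],[-50,-10,0,0,0,0,0],[-50,-10,0,0,0,0,0],[-50,-10,0,0,0,0,0.4]]'
python3 -m inch '[[-30,-10,0,0,0,0,0.4],[0,0,0,0,0,0,0.4],[0,0,0,0,0,0,0.4]]'
python3 - <<'E'
from h import *
import pickle
st();w=get('wrist');t=get('top');s=get('side');pickle.dump((w,t,s),open('p.pkl','wb'))
save(w,'p.png',scale=1.2)
cs=proj(s,[.54,.28,.16]).astype(int)
cr=cv2.resize(s['pixels'][cs[1]-25:cs[1]+25,cs[0]-25:cs[0]+25],None,fx=3,fy=3)
im=cv2.imread('pics/p.png');im[:150,-150:]=cr;cv2.imwrite('pics/p.png',im)
E
```

```text
time_s: 15.52
eef_pos: [0.5404, 0.2808, 0.2668]
ee_rot: [2.225, 2.216, 0.004]
ft_force: [0.6, 0.0, 0.2]
finger_gap: -0.002
finger_force: 0.0
time_s: 16.15
eef_pos: [0.4888, 0.0292, 0.2653]
ee_rot: [2.224, 2.216, 0.002]
ft_force: [1.4, 0.8, -0.1]
finger_gap: 0.199
finger_force: 0.0
time_s: 16.52
eef_pos: [0.4791, 0.0013, 0.2649]
ee_rot: [2.225, 2.217, 0.002]
ft_force: [0.5, -0.2, -0.1]
finger_gap: 0.401
finger_force: 0.0
16.525 [0.4791 0.0013 0.2649] [2.225e+00 2.217e+00 2.000e-03] [ 0.5 -0.2 -0.1] 0.40103460564849097 0.0
```

View pics/p.png

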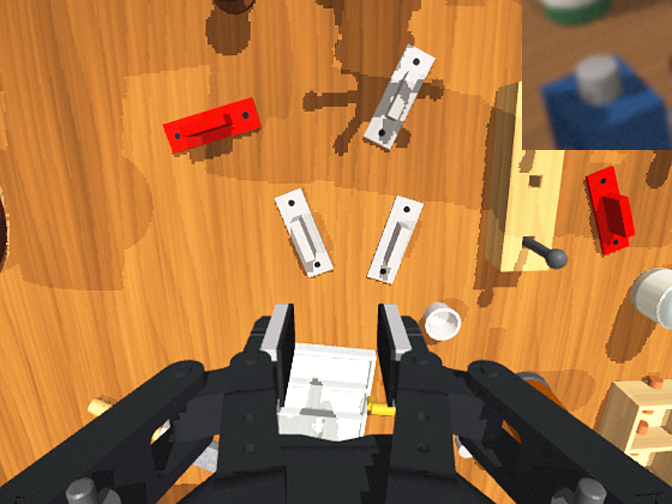

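Inset: the pin head sits on the housing (home). Plate holes in the wrist view: P1 (416,61)/(381,132), P2 (407,209)/(383,271), P3 (291,203)/(317,265). The red ones are at (212,125) and (610,210).

Run:
```python
from h import *
import pickle
w,t,s=pickle.load(open('p.pkl','rb'))
for n,a,b in [('P1',(416,61),(381,132)),('P2',(407,209),(383,271)),('P3',(291,203),(317,265))]:
    A=at(w,np.array(a)/1.2,.005);B=at(w,np.array(b)/1.2,.005);d=A-B
    print(n,((A+B)/2).round(4),np.degrees(np.arctan2(d[1],d[0])).round(1),np.linalg.norm(d).round(4))
# tray & cock from top
st()
```

```text
P1 [0.5423 0.1103 0.005 ] 64.2 0.0742
P2 [ 0.5445 -0.0373  0.005 ] 71.6 0.0741
P3 [ 0.4459 -0.0301  0.005 ] 110.7 0.0746
16.675 [0.479  0.0019 0.2645] [2.224e+00 2.219e+00 1.000e-03] [ 0.3  0.3 -0.4] 0.39779209392058873 0.0
```

```bash
python3 -m inch '[[-32,-33,0,0,0,0,0.4],[0,0,40,0,0,-10.3,0.4],[0,0,40,0,0,-10.4,0.4],[0,0,50,0,0,0,0.4],[0,0,50,0,0,0,0.4]]' 60
python3 -m inch '[[0,0,30,0,0,0,0.4],[0,0,0,0,0,0,0.4],[0,0,0,0,0,0,0.4]]'
python3 - <<'E'
from h import *
import pickle
st();w=get('wrist');pickle.dump(w,open('q.pkl','wb'))
st();print(togo([.446,-.030,.0145]))
cv2.imwrite('pics/q.png',cv2.resize(w['pixels'][120:420,130:430],None,fx=1.9,fy=1.9,interpolation=cv2.INTER_CUBIC))
E
```

```text
time_s: 17.3
eef_pos: [0.4463, -0.0301, 0.0833]
ee_rot: [1.788, 2.581, 0.001]
ft_force: [0.3, -0.4, 0.8]
finger_gap: 0.402
finger_force: 0.0
time_s: 17.68
eef_pos: [0.4469, -0.0307, 0.0555]
ee_rot: [1.789, 2.58, 0.001]
ft_force: [0.5, -0.4, 1.2]
finger_gap: 0.403
finger_force: 0.0
17.675 [ 0.4469 -0.0307  0.0555] [1.789e+00 2.580e+00 1.000e-03] [ 0.5 -0.4  1.2] 0.40325618448624584 0.0
17.725 [ 0.4474 -0.0309  0.0561] [1.788e+00 2.579e+00 2.000e-03] [-0.   0.2  0.1] 0.39986921113363166 0.0
[ 1.4 -1.2 41.6]
```

View pics/q.png

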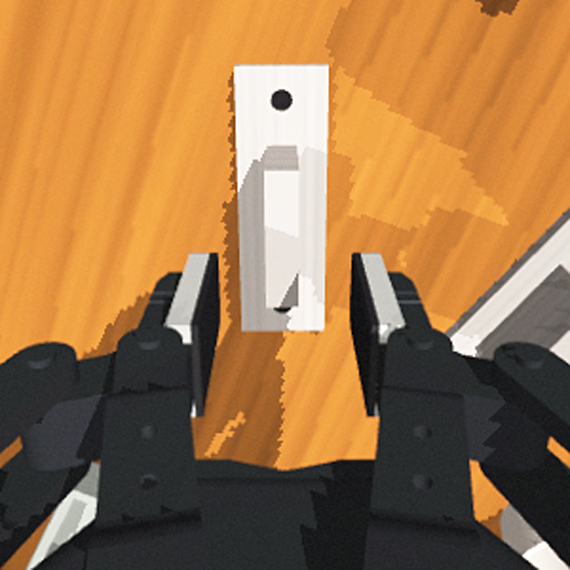

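Aligned: the fin at (282,240) is midway between the pads and parallel to them. Grasp.

```bash
python3 -m inch '[[1,0,25,0,0,0,0.4],[0,0,16,0,0,0,0.4],[0,0,0,0,0,0,0.4],[0,0,0,0,0,0,0],[0,0,0,0,0,0,0]]' 60
python3 -m inch '[[0,0,0,0,0,0,0],[0,0,0,0,0,0,0],[0,0,-20,0,0,0,0],[0,0,-40,0,0,9,0],[0,0,-40,0,0,9,0]]'
python3 -m inch '[[0,0,0,0,0,8.7,0],[0,0,0,0,0,0,0]]'
python3 - <<'E'
from h import *
st();print(togo([.4224,-.3177,.12]))
E
```

```text
time_s: 18.35
eef_pos: [0.4463, -0.0302, 0.0143]
ee_rot: [1.79, 2.579, 0.001]
ft_force: [0.3, 0.1, 2.4]
finger_gap: 0.103
finger_force: 61.3
time_s: 18.98
eef_pos: [0.4438, -0.0296, 0.1132]
ee_rot: [-2.177, -2.262, 0.002]
ft_force: [-0.2, -0.2, -2.4]
finger_gap: 0.099
finger_force: 60.6
time_s: 19.23
eef_pos: [0.4446, -0.0298, 0.1131]
ee_rot: [-2.336, -2.1, 0.0]
ft_force: [-0.2, 0.2, -2.3]
finger_gap: 0.101
finger_force: 60.7
19.225 [ 0.4446 -0.0298  0.1131] [-2.336 -2.1    0.   ] [-0.2  0.2 -2.3] 0.10066222934419049 60.6656813621521
[-288.6    8.5   -6.9]
```

```bash
python3 -m inch '[[-48,1.5,0,0,0,0,0],[-48,1.5,0,0,0,0,0],[-48,1.5,0,0,0,0,0],[-48,1.5,0,0,0,0,0],[-48,1.5,0,0,0,0,0]]'
python3 -m inch '[[-48.5,1,0,0,0,0,0],[0,0,0,0,0,0,0],[0,0,30,0,0,0,0],[0,0,30,0,0,0,0],[0,0,15,0,0,0,0]]'
python3 -m inch '[[0,0,10,0,0,0,0],[0,0,6,0,0,0,0],[0,0,0,0,0,0,0],[0,0,0,0,0,0,0]]'
```

```text
time_s: 19.85
eef_pos: [0.4253, -0.27, 0.1117]
ee_rot: [-2.333, -2.099, 0.0]
ft_force: [1.2, -0.0, -1.3]
finger_gap: 0.102
finger_force: 60.6
time_s: 20.48
eef_pos: [0.4205, -0.3148, 0.0353]
ee_rot: [-2.331, -2.096, 0.0]
ft_force: [0.4, 0.4, -2.4]
finger_gap: 0.1
finger_force: 60.6
time_s: 20.98
eef_pos: [0.4231, -0.3182, 0.0232]
ee_rot: [2.337, 2.097, 0.0]
ft_force: [-0.6, -0.1, -0.9]
finger_gap: 0.1
finger_force: 60.6
```

```bash
python3 -m inch '[[0,0,4,0,0,0,0],[0,0,0,0,0,0,0]]'
python3 -m inch '[[0,0,0,0,0,0,0.3],[0,0,0,0,0,0,0.3],[0,0,0,0,0,0,0.3],[0,0,-40,0,0,0,0.3],[0,0,-60,0,0,0,0.4]]'
python3 -m inch '[[0,0,-60,0,0,0,0.4],[0,0,-60,0,0,0,0.4],[60,0,0,0,0,0,0.4],[60,0,0,0,0,0,0.4],[0,0,0,0,0,0,0.4]]'
python3 - <<'E'
from h import *
import pickle
st();w=get('wrist');t=get('top');pickle.dump((w,t),open('u.pkl','wb'))
a=cv2.resize(t['pixels'][200:310,200:450],None,fx=3.2,fy=3.2,interpolation=cv2.INTER_CUBIC)
cv2.imwrite('pics/u.png',a)
E
```

```text
time_s: 21.22
eef_pos: [0.4225, -0.3178, 0.0184]
ee_rot: [2.338, 2.098, 0.0]
ft_force: [-0.1, 0.1, -2.2]
finger_gap: 0.096
finger_force: 60.6
time_s: 21.85
eef_pos: [0.4208, -0.3161, 0.1171]
ee_rot: [-2.334, -2.094, 0.0]
ft_force: [-0.1, -0.4, 0.7]
finger_gap: 0.394
finger_force: 0.0
time_s: 22.48
eef_pos: [0.4354, -0.195, 0.2384]
ee_rot: [-2.333, -2.103, -0.001]
ft_force: [0.1, 0.6, 0.3]
finger_gap: 0.398
finger_force: 0.0
22.475 [ 0.4354 -0.195   0.2384] [-2.333e+00 -2.103e+00 -1.000e-03] [0.1 0.6 0.3] 0.3979544339571312 0.0
```

View pics/u.png

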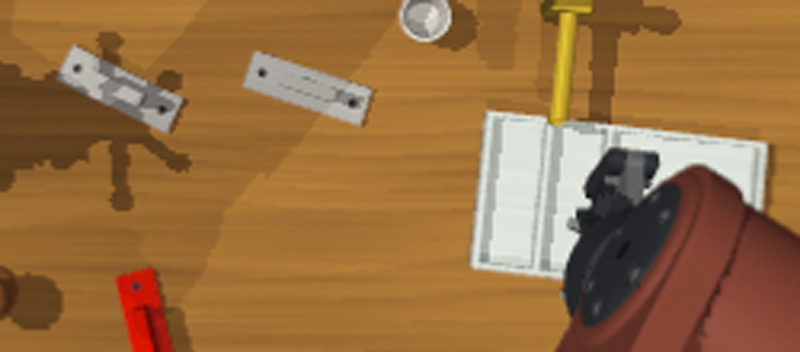

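P1 and P2 are unmoved (P2 at (307,87), P1 at (120,88)); the placed plate is hidden by the arm and gets checked later. Next P2.

Run:
```python
from h import *
st();s=r.state();M=R.from_rotvec(s['ee_rot']).as_matrix();print(np.degrees(np.arctan2(M[1,1],M[0,1])),togo([.544,-.037,.0145]))
```

```text
22.575 [ 0.4355 -0.1981  0.2385] [ 2.336e+00  2.099e+00 -1.000e-03] [0.1 0.4 0.1] 0.4029110876180501 0.0
-6.108024650483897 [172.   90.7 223.8]
```

```bash
python3 -m inch '[[43,22.7,0,0,0,0,0.4],[43,22.7,0,0,0,0,0.4],[43,22.7,0,0,0,0,0.4],[43,22.6,0,0,0,0,0.4],[0,0,40,0,0,6.2,0.4]]'
python3 -m inch '[[0,0,50,0,0,6.1,0.4],[0,0,50,0,0,0,0.4],[0,0,30,0,0,0,0.4],[0,0,0,0,0,0,0.4],[0,0,0,0,0,0,0.4]]'
python3 - <<'E'
from h import *
import pickle
w=get('wrist');st();print(togo([.544,-.037,.0145]))
pickle.dump(w,open('q2.pkl','wb'))
# find plate holes: dark blobs near expected
g=cv2.cvtColor(w['pixels'],cv2.COLOR_BGR2GRAY)
ax=np.array([np.cos(np.radians(71.6)),np.sin(np.radians(71.6)),0])
for k in(1,-1):
    P=np.array([.544,-.037,.005])+k*.037*ax;q=proj(w,P);u,v=q.astype(int)
    sub=g[max(v-16,0):v+17,max(u-16,0):u+17]
    ys,xs=np.where(sub<60);print(q,len(xs),(max(u-16,0)+xs.mean(),max(v-16,0)+ys.mean()) if len(xs) else None)
E
```

```text
time_s: 23.2
eef_pos: [0.5496, -0.037, 0.2018]
ee_rot: [2.443, 1.962, 0.011]
ft_force: [0.8, -0.7, -0.5]
finger_gap: 0.397
finger_force: 0.0
time_s: 23.82
eef_pos: [0.5456, -0.0384, 0.0695]
ee_rot: [2.55, 1.833, 0.002]
ft_force: [0.0, -0.3, 0.8]
finger_gap: 0.398
finger_force: 0.0
23.875 [ 0.5461 -0.0382  0.0702] [2.548 1.833 0.004] [ 1.   0.4 -0.1] 0.3982655987184733 0.0
[ 0.5 -2.6 55.7]
[275.58043227 169.94640054] 71 (np.float64(275.22535211267603), np.float64(170.11267605633802))
[276.24268066 271.18790846] 22 (np.float64(276.5), np.float64(273.90909090909093))
```

```bash
python3 -m inch '[[0,-1.5,30,0,0,0,0.4],[0,0,25,0,0,0,0.4],[0,0,0,0,0,0,0.4],[0,0,0,0,0,0,0],[0,0,0,0,0,0,0]]' 60
python3 -m inch '[[0,0,0,0,0,0,0],[0,0,0,0,0,0,0],[0,0,-20,0,0,0,0],[0,0,-40,0,0,-6.2,0],[0,0,-40,0,0,-6.2,0]]'
python3 -m inch '[[0,0,0,0,0,0,0],[0,0,0,0,0,0,0]]'
python3 - <<'E'
from h import *
st();print(togo([.480,-.3237,.12]))
E
```

```text
time_s: 24.5
eef_pos: [0.545, -0.0371, 0.0157]
ee_rot: [2.547, 1.833, 0.005]
ft_force: [0.3, -0.3, 3.8]
finger_gap: 0.099
finger_force: 63.7
time_s: 25.12
eef_pos: [0.5418, -0.0365, 0.1137]
ee_rot: [-2.332, -2.103, 0.002]
ft_force: [0.0, 0.0, -1.6]
finger_gap: 0.101
finger_force: 62.8
time_s: 25.38
eef_pos: [0.5417, -0.0365, 0.1122]
ee_rot: [-2.337, -2.098, 0.002]
ft_force: [-1.1, 0.2, -1.8]
finger_gap: 0.099
finger_force: 62.9
25.375 [ 0.5417 -0.0365  0.1122] [-2.337e+00 -2.098e+00  2.000e-03] [-1.1  0.2 -1.8] 0.09925437798770344 62.866716384887695
[-292.2  -30.5   -7.7]
```

```bash
python3 -m inch '[[0,-30,0,0,0,0,0],[-49,0,0,0,0,0,0],[-49,0,0,0,0,0,0],[-49,0,0,0,0,0,0],[-49,0,0,0,0,0,0]]'
python3 -m inch '[[-49,0,0,0,0,0,0],[-47,-0.5,0,0,0,0,0],[0,0,0,0,0,0,0],[0,0,30,0,0,0,0],[0,0,30,0,0,0,0]]'
python3 -m inch '[[0,0,20,0,0,0,0],[0,0,9,0,0,0,0],[0,0,0,0,0,0,0],[0,0,0,0,0,0,0]]'
```

```text
time_s: 26.0
eef_pos: [0.4899, -0.2287, 0.1105]
ee_rot: [-2.334, -2.096, 0.002]
ft_force: [0.8, -0.4, -1.4]
finger_gap: 0.097
finger_force: 62.8
time_s: 26.62
eef_pos: [0.4802, -0.322, 0.0507]
ee_rot: [-2.335, -2.097, -0.0]
ft_force: [0.4, 0.2, -2.8]
finger_gap: 0.1
finger_force: 62.8
time_s: 27.12
eef_pos: [0.4823, -0.3245, 0.0255]
ee_rot: [2.335, 2.098, 0.001]
ft_force: [0.0, 1.0, -2.2]
finger_gap: 0.101
finger_force: 62.7
```

```bash
python3 -m inch '[[0,0,5,0,0,0,0],[0,0,0,0,0,0,0],[0,0,0,0,0,0,0]]'
python3 -m inch '[[0,0,0,0,0,0,0.3],[0,0,0,0,0,0,0.3],[0,0,0,0,0,0,0.3],[0,0,-40,0,0,0,0.3],[0,0,-60,0,0,0,0.4]]'
python3 -m inch '[[0,0,-60,0,0,0,0.4],[0,0,-30,0,0,0,0.4],[50,0,0,0,0,0,0.4],[50,0,0,0,0,0,0.4],[50,0,0,0,0,0,0.4]]'
python3 -m inch '[[50,0,0,0,0,0,0.4],[50,0,0,0,0,0,0.4],[0,0,0,0,0,9.8,0.4],[0,0,0,0,0,9.9,0.4],[0,0,0,0,0,0,0.4]]'
python3 - <<'E'
from h import *
import pickle
st();w=get('wrist');t=get('top');pickle.dump((w,t),open('v.pkl','wb'))
a=cv2.resize(t['pixels'][200:310,200:450],None,fx=3.2,fy=3.2,interpolation=cv2.INTER_CUBIC)
cv2.imwrite('pics/v.png',a);print(togo([.542,.109,.2]))
E
```

```text
time_s: 27.5
eef_pos: [0.4816, -0.3241, 0.0197]
ee_rot: [2.336, 2.099, 0.0]
ft_force: [0.5, -0.0, -2.5]
finger_gap: 0.098
finger_force: 62.9
time_s: 28.12
eef_pos: [0.4795, -0.3223, 0.1178]
ee_rot: [-2.332, -2.096, 0.001]
ft_force: [0.5, -1.7, 1.5]
finger_gap: 0.401
finger_force: 0.0
time_s: 28.75
eef_pos: [0.4973, -0.1734, 0.2096]
ee_rot: [2.337, 2.099, 0.001]
ft_force: [-0.1, -0.4, -0.2]
finger_gap: 0.402
finger_force: 0.0
time_s: 29.38
eef_pos: [0.5079, -0.0749, 0.2094]
ee_rot: [2.659, 1.673, 0.0]
ft_force: [0.5, -1.0, 0.1]
finger_gap: 0.403
finger_force: 0.0
29.375 [ 0.5079 -0.0749  0.2094] [2.659 1.673 0.   ] [ 0.5 -1.   0.1] 0.40263101722689093 0.0
[180.9 -49.1   9.3]
```

View pics/v.png

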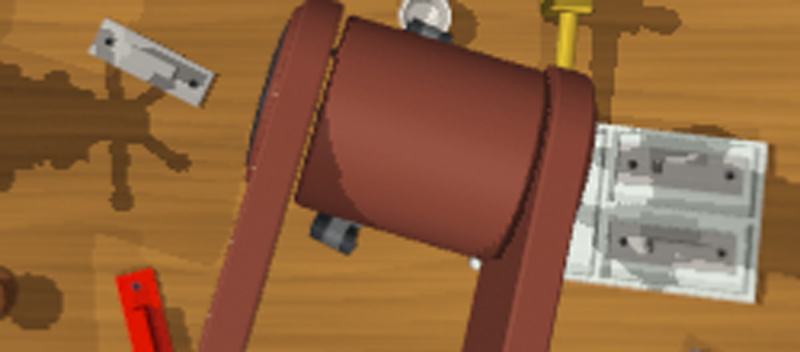

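Plates are in compartments a and b, (675,245) and (680,170). P1 has been knocked: its holes are now at (109,41) and (193,83). Re-measure.

Run:
```python
from h import *
import pickle
w,t=pickle.load(open('v.pkl','rb'))
A,B=[at(t,(200+u/3.2,200+v/3.2),.005)+[.0035,.003,0] for u,v in((109,41),(193,83))]
d=A-B;c=(A+B)/2;print(c,np.degrees(np.arctan2(d[1],d[0])),togo([*c[:2],.2]))
for z in [(A,),(B,)]: print(proj(w,z[0]))
for n,q in {'a':((623,242),(722,254)),'b':((633,164),(730,175))}.items():
    P=np.mean([at(t,(200+u/3.2,200+v/3.2),.009)for u,v in q],0)+[.0035,.003,0];print(n,P)
```

```text
[0.56399556 0.08632902 0.005     ] 63.84874723120068 [170.  -19.4   9.3]
[259.35229482 -31.03018769]
[259.68215824  51.2525336 ]
a [ 0.42381182 -0.31553841  0.009     ]
b [ 0.48347324 -0.32358271  0.009     ]
```

```bash
python3 -m inch '[[50,-6,0,0,0,0,0.4],[50,-6,0,0,0,0,0.4],[50,-7,0,0,0,0,0.4],[20,0,40,0,0,0,0.4],[0,0,50,0,0,0,0.4]]'
python3 -m inch '[[0,0,40,0,0,0,0.4],[0,0,0,0,0,0,0.4],[0,0,0,0,0,0,0.4]]'
python3 - <<'E'
from h import *
w=get('wrist');st();c=np.array([.564,.0863,.005]);print(togo([.564,.0863,.0145]))
g=cv2.cvtColor(w['pixels'],cv2.COLOR_BGR2GRAY)
ax=np.array([np.cos(np.radians(63.8)),np.sin(np.radians(63.8)),0])
for k in(1,-1):
    q=proj(w,c+k*.037*ax);u,v=q.astype(int)
    sub=g[max(v-16,0):v+17,max(u-16,0):u+17]
    ys,xs=np.where(sub<60);print(q,len(xs),(max(u-16,0)+xs.mean(),max(v-16,0)+ys.mean()) if len(xs) else None)
E
```

```text
time_s: 30.1
eef_pos: [0.5674, 0.0876, 0.1203]
ee_rot: [2.656, 1.674, 0.008]
ft_force: [-0.5, 0.0, -0.1]
finger_gap: 0.4
finger_force: 0.0
time_s: 30.48
eef_pos: [0.5662, 0.0859, 0.0808]
ee_rot: [2.66, 1.669, 0.003]
ft_force: [0.4, 0.0, 0.3]
finger_gap: 0.4
finger_force: 0.0
30.525 [0.5669 0.0859 0.0817] [2.659 1.668 0.006] [ 0.3 -0.3  0. ] 0.39850294935509817 0.0
[-1.1 -3.1 67.2]
[276.06105732 169.09256359] 71 (np.float64(275.92957746478874), np.float64(171.07042253521126))
[275.63970965 265.74602198] 26 (np.float64(275.38461538461536), np.float64(269.11538461538464))
```

```bash
python3 -m inch '[[-1,-2,36,0,0,0,0.4],[0,0,30,0,0,0,0.4],[0,0,0,0,0,0,0.4],[0,0,0,0,0,0,0],[0,0,0,0,0,0,0]]' 60
python3 -m inch '[[0,0,0,0,0,0,0],[0,0,0,0,0,0,0],[0,0,-20,0,0,0,0],[0,0,-40,0,0,10,0],[0,0,-40,0,0,10,0]]'
python3 -m inch '[[0,0,0,0,0,10,0],[0,0,0,0,0,10,0],[0,0,0,0,0,10,0],[0,0,0,0,0,10,0],[0,0,0,0,0,10,0]]'
python3 -m inch '[[0,0,0,0,0,0,0],[0,0,0,0,0,0,0]]'
python3 - <<'E'
from h import *
st();s=r.state();M=R.from_rotvec(s['ee_rot']).as_matrix();print(np.degrees(np.arctan2(M[1,1],M[0,1])),togo([.4645,-.1944,.12]),s['joint_pos'])
E
```

```text
time_s: 31.15
eef_pos: [0.5653, 0.0861, 0.0162]
ee_rot: [2.659, 1.668, 0.007]
ft_force: [-0.6, -0.4, 4.4]
finger_gap: 0.103
finger_force: 63.6
time_s: 31.78
eef_pos: [0.5621, 0.0861, 0.115]
ee_rot: [-2.914, -1.174, 0.001]
ft_force: [0.7, 0.0, -1.1]
finger_gap: 0.099
finger_force: 62.9
time_s: 32.4
eef_pos: [0.5625, 0.0861, 0.1143]
ee_rot: [-3.137, 0.168, -0.001]
ft_force: [-0.1, -0.3, -1.7]
finger_gap: 0.098
finger_force: 62.9
time_s: 32.65
eef_pos: [0.5626, 0.0861, 0.1138]
ee_rot: [-3.138, 0.155, -0.001]
ft_force: [0.7, -0.0, -0.6]
finger_gap: 0.103
finger_force: 62.9
32.65 [0.5626 0.0861 0.1138] [-3.138e+00  1.550e-01 -1.000e-03] [ 0.7 -0.  -0.6] 0.10301454119433527 62.85610556602478
-95.6632352559165 [-69.9 288.8  -6.2] [ 2.85453597e-02  2.28504835e-01  1.83684051e+00 -3.14991703e-06
  1.07580501e+00  1.69818530e+00]
```

```bash
python3 -m inch '[[-35,20,0,0,0,0,0],[-35,29,0,0,0,0,0],[0,48,0,0,0,0,0],[0,48,0,0,0,0,0],[0,48,0,0,0,0,0]]'
python3 -m inch '[[0,48,0,0,0,0,0],[0,48,0,0,0,0,0],[0,0,0,0,0,0,0],[0,0,30,0,0,0,0],[0,0,30,0,0,0,0]]'
python3 -m inch '[[0,0,10,0,0,0,0],[0,0,0,0,0,0,0],[0,0,0,0,0,0,0]]'
python3 - <<'E'
from h import *
import pickle
w=get('wrist');s=get('side');pickle.dump((w,s),open('x.pkl','wb'))
st();print(togo([.4645,-.1944,.020]))
cs=proj(s,[.4645,-.1944,.01]).astype(int);print(cs)
f=lambda p,x0,y0,x1,y1,k:cv2.resize(p[y0:y1,x0:x1],None,fx=k,fy=k,interpolation=cv2.INTER_CUBIC)
a=f(w['pixels'],130,100,430,420,1.4);b=f(s['pixels'],cs[0]-45,cs[1]-50,cs[0]+45,cs[1]+62,4)
cv2.imwrite('pics/x.png',np.hstack([a,b[:448,:360]]))
E
```

```text
time_s: 33.28
eef_pos: [0.4732, -0.1002, 0.1138]
ee_rot: [3.138, -0.155, 0.002]
ft_force: [0.8, 0.2, -1.3]
finger_gap: 0.098
finger_force: 62.9
time_s: 33.9
eef_pos: [0.4642, -0.1938, 0.0533]
ee_rot: [3.138, -0.157, 0.002]
ft_force: [0.3, 0.3, -0.7]
finger_gap: 0.101
finger_force: 62.9
time_s: 34.28
eef_pos: [0.4649, -0.1946, 0.0446]
ee_rot: [3.137, -0.158, 0.003]
ft_force: [0.9, -0.6, -1.1]
finger_gap: 0.099
finger_force: 62.9
34.375 [ 0.4649 -0.1948  0.0447] [ 3.136 -0.158  0.004] [ 0.2 -0.4 -0.3] 0.09623609543284994 62.85478591918945
[-0.5 -0.4 24.7]
[374 225]
```

View pics/x.png

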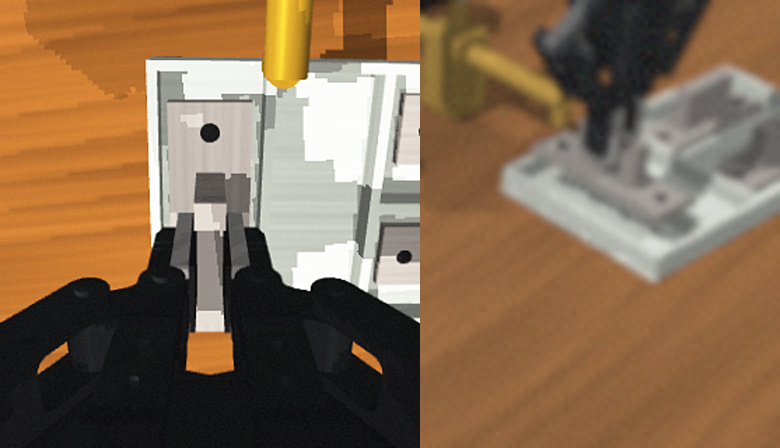

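The plate hovers centred over compartment d: plate edges at 167–255 between walls at 158–262. Lower, release and rise.

```bash
python3 -m inch '[[0,0,12,0,0,0,0],[0,0,12,0,0,0,0],[0,0,0,0,0,0,0],[0,0,0,0,0,0,0]]'
python3 -m inch '[[0,0,0,0,0,0,0.25],[0,0,0,0,0,0,0.25],[0,0,0,0,0,0,0.25],[0,0,-40,0,0,0,0.25],[0,0,-60,0,0,0,0]]'
python3 -m inch '[[0,0,-60,0,0,0,0],[0,0,-40,0,0,0,0],[0,0,0,0,0,0,0]]'
python3 - <<'E'
from h import *
import pickle
w=get('wrist');s=get('side');pickle.dump((w,s),open('y.pkl','wb'))
st();print(togo([.615,-.234,.2]))
f=lambda p,x0,y0,x1,y1,k:cv2.resize(p[y0:y1,x0:x1],None,fx=k,fy=k,interpolation=cv2.INTER_CUBIC)
cs=proj(s,[.4645,-.1944,.01]).astype(int)
a=f(w['pixels'],0,0,560,420,0.9)
b=f(s['pixels'],cs[0]-55,cs[1]-50,cs[0]+25,cs[1]+60,3.4)[:378,:296]
b=cv2.copyMakeBorder(b,0,378-b.shape[0],0,0,cv2.BORDER_CONSTANT)
cv2.imwrite('pics/y.png',np.hstack([a,b]))
E
```

```text
time_s: 34.88
eef_pos: [0.464, -0.1946, 0.0196]
ee_rot: [-3.137, 0.159, 0.0]
ft_force: [-1.9, 0.9, 6.3]
finger_gap: 0.101
finger_force: 65.1
time_s: 35.5
eef_pos: [0.4615, -0.1931, 0.1178]
ee_rot: [-3.135, 0.159, 0.009]
ft_force: [0.8, 0.0, -0.2]
finger_gap: 0.049
finger_force: 0.0
time_s: 35.88
eef_pos: [0.4664, -0.1959, 0.2241]
ee_rot: [3.133, -0.159, 0.014]
ft_force: [-0.1, -0.1, -0.0]
finger_gap: 0.003
finger_force: 0.0
35.975 [ 0.4635 -0.1942  0.2191] [ 3.138 -0.159  0.   ] [-0.9 -0.1 -0.3] 0.0015141079676598429 0.0
[154.7  24.2  19.1]
```

View pics/y.png

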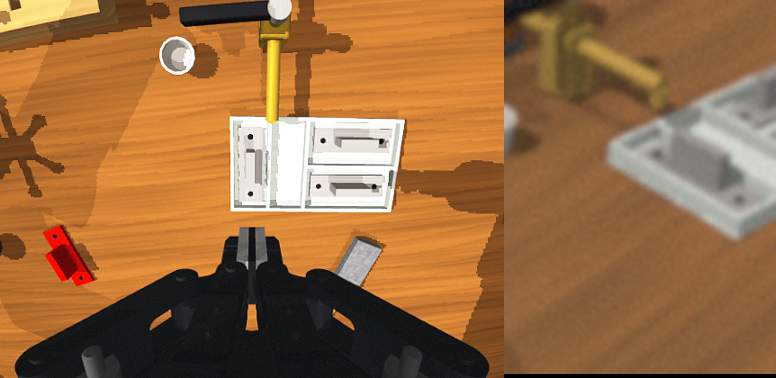

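Three plates sit flat in a, b and d: (345,187), (352,140), (250,165). Lever from axis (279,10) to tip end (182,18). Measure the cock.

Run:
```python
from h import *
import pickle
w,s=pickle.load(open('y.pkl','rb'));t=pickle.load(open('top0.pkl','rb'))
z=.099
A=at(w,(279/.9,10/.9),z);B=at(w,(182/.9,17/.9),z);print('w',A,B,np.degrees(np.arctan2(*(B-A)[[1,0]])))
D=lambda u,v:(335+(u-400)/5,150+(v-350)/5)
A=at(t,D(642,575),z)+[.0035,.003,0];B=at(t,D(452,570),z)+[.0035,.003,0];print('t',A,B,np.degrees(np.arctan2(*(B-A)[[1,0]])))
C=[at(w,(u/.9,v/.9),.016) for u,v in((231,117),(405,120),(391,211),(231,210))];print('tray',np.mean(C,0),np.degrees(np.arctan2(*(C[0]-C[3])[[1,0]])),np.degrees(np.arctan2(*(C[0]-C[1])[[1,0]])))
s=r.state();print(togo([.6477,-.176,.2]))
```

```text
w [ 0.61304411 -0.23442625  0.099     ] [ 0.61623258 -0.15246746  0.099     ] 87.77212645839776
t [ 0.61626275 -0.23295741  0.099     ] [ 0.61820137 -0.14721024  0.099     ] 88.70484325003586
tray [ 0.45484247 -0.27622142  0.016     ] -6.927590300391287 83.6391189169753
[181.4 -36.8  19.1]
```

```bash
python3 -m inch '[[45,-9.2,0,0,0,0,0],[45,-9.2,0,0,0,0,0],[45,-9.2,0,0,0,0,0],[46,-9.2,0,0,0,0,0],[0,0,0,0,0,0,0]]'
python3 -m inch '[[0,0,50,0,0,0,0],[0,0,50,0,0,0,0],[0,0,38,0,0,0,0],[0,0,0,0,0,0,0],[0,0,0,0,0,0,0]]'
python3 -m inch '[[-6,0,0,0,0,0,0],[-6,0,0,0,0,0,0],[-6,0,0,0,0,0,0],[-6,0,0,0,0,0,0],[0,0,0,0,0,0,0]]'
python3 - <<'E'
from h import *
st();ax=np.array([.615,-.2335,.0]);e=r.state()['eef_pos']-ax
c,s=np.cos(-.105),np.sin(-.105);print('rel tray',(c*e[0]+s*e[1])*1e3,(-s*e[0]+c*e[1])*1e3)
E
```

```text
time_s: 36.6
eef_pos: [0.6481, -0.1748, 0.2146]
ee_rot: [-3.136, 0.156, 0.008]
ft_force: [-0.8, -0.1, 0.6]
finger_gap: -0.003
finger_force: 0.0
time_s: 37.22
eef_pos: [0.6474, -0.1764, 0.0819]
ee_rot: [3.137, -0.16, 0.0]
ft_force: [0.1, -0.6, 0.1]
finger_gap: -0.003
finger_force: 0.0
time_s: 37.85
eef_pos: [0.6237, -0.1737, 0.0819]
ee_rot: [3.137, -0.159, 0.001]
ft_force: [2.4, -0.8, 1.6]
finger_gap: -0.0
finger_force: 0.8
37.85 [ 0.6237 -0.1737  0.0819] [ 3.137e+00 -1.590e-01  1.000e-03] [ 2.4 -0.8  1.6] -0.00015564445250563025 0.8135972046875395
rel tray 2.338582807653998 60.35568663645603
```

```bash
python3 -m inch '[[-6,0,0,0,0,0,0],[-6,0,0,0,0,0,0],[-6,0,0,0,0,0,0],[-6,0,0,0,0,0,0],[0,0,0,0,0,0,0]]'
python3 -m inch '[[12,0,0,0,0,0,0],[0,0,0,0,0,0,0],[0,0,-50,0,0,0,0],[0,0,-50,0,0,0,0],[0,0,-40,0,0,0,0]]'
python3 -m inch '[[-50,0,0,0,0,0,0],[-50,0,0,0,0,0,0],[-50,0,0,0,0,0,0],[0,0,0,0,0,0,0],[0,0,0,0,0,0,0]]'
python3 - <<'E'
from h import *
import pickle
w=get('wrist');t=get('top');pickle.dump((w,t),open('z.pkl','wb'));st()
q=proj(w,[.60,-.2,.1]).astype(int);print(q)
x0,y0=max(q[0]-100,0),0
cv2.imwrite('pics/z.png',cv2.resize(w['pixels'][0:200,x0:x0+200],None,fx=3,fy=3,interpolation=cv2.INTER_CUBIC));print(x0)
E
```

```text
time_s: 38.48
eef_pos: [0.5985, -0.1708, 0.0809]
ee_rot: [-3.137, 0.159, 0.004]
ft_force: [1.0, 0.8, 0.6]
finger_gap: 0.0
finger_force: 0.3
time_s: 39.1
eef_pos: [0.612, -0.1726, 0.2234]
ee_rot: [3.137, -0.159, 0.001]
ft_force: [0.0, 0.1, 1.0]
finger_gap: -0.001
finger_force: 0.0
time_s: 39.72
eef_pos: [0.463, -0.1575, 0.2218]
ee_rot: [3.137, -0.159, 0.002]
ft_force: [0.7, -1.3, -0.8]
finger_gap: 0.0
finger_force: 0.0
39.825 [ 0.4638 -0.1577  0.222 ] [ 3.137e+00 -1.590e-01  2.000e-03] [-0.3 -0.4  0.3] 0.0027187719077480603 0.0
[317  21]
217
```

View pics/z.png

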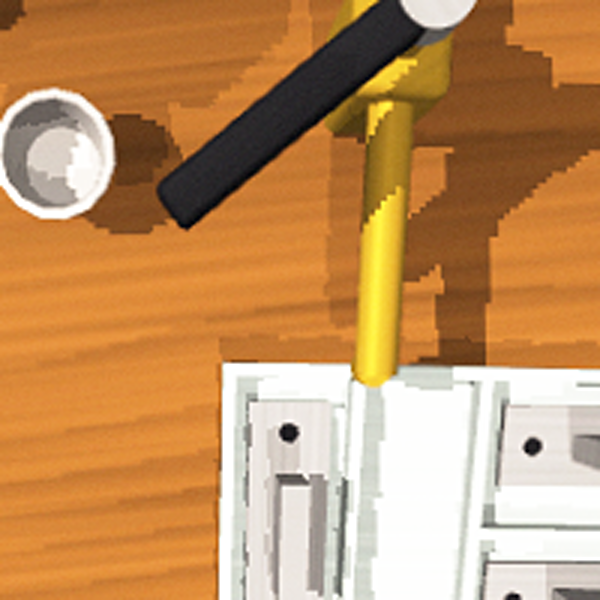

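The lever runs from the hub (438,5) to its end (172,205); edges (160,185)→(375,12) and (187,228)→(420,50).

Run:
```python
from h import *
import pickle
w,t=pickle.load(open('z.pkl','rb'))
P=lambda u,v,z=.099:at(w,(217+u/3,v/3),z)
ang=lambda a,b:np.degrees(np.arctan2(*(b-a)[[1,0]]))
ref=ang(P(600,372,.016),P(222,365,.016));print('tray y',ref)
for a,b in(((375,12),(160,185)),((420,50),(187,228)),((438,5),(172,205))): print(ang(P(*a),P(*b)),np.radians(ang(P(*a),P(*b))-84))
g=t['pixels'];cv2.imwrite('t.png',g);print(ang(P(400,110,.053),P(375,375,.053)))
# top cam: fit of dark lever pixels
c=proj(t,[.612,-.236,.099]);m=np.zeros(g.shape[:2],np.uint8);cv2.circle(m,tuple(c.astype(int)),42,255,-1)
k=((g.max(2)<55)&(m>0)).astype(np.uint8);n,l,stt,ce=cv2.connectedComponentsWithStats(k);i=1+stt[1:,4].argmax()
ys,xs=np.where(l==i);print(len(xs),ce[i]);vx,vy,_,_=cv2.fitLine(np.stack([xs,ys],1).astype(np.float32),cv2.DIST_L2,0,.01,.01).ravel()
a=at(t,ce[i]+20*np.array([vx,vy]),.099);b=at(t,ce[i]-20*np.array([vx,vy]),.099);print('top',ang(a,b))
st()
```

```text
tray y 83.60972616846894
121.51114836990216 0.6546930452588965
120.46060895020531 0.6363576734631959
119.91020393117745 0.6267512936616577
171.41759552752507
167 [364.83832335 205.81437126]
top 122.58912880891206
39.825 [ 0.4638 -0.1577  0.222 ] [ 3.137e+00 -1.590e-01  2.000e-03] [-0.3 -0.4  0.3] 0.0027187719077480603 0.0
```

```bash
python3 -m inch '[[50,0,0,0,0,0,0],[50,0,0,0,0,0,0],[50,0,0,0,0,0,0],[0,0,0,0,0,0,0],[0,0,50,0,0,0,0]]'
python3 -m inch '[[0,0,50,0,0,0,0],[0,0,40,0,0,0,0],[0,0,0,0,0,0,0],[0,0,0,0,0,0,0]]'
python3 - <<'E'
from h import *
st();print(togo([.5876,-.1697,.081]))
E
```

```text
time_s: 40.45
eef_pos: [0.6168, -0.1741, 0.1759]
ee_rot: [3.134, -0.158, 0.017]
ft_force: [1.2, -0.6, 0.1]
finger_gap: 0.002
finger_force: 0.0
time_s: 40.95
eef_pos: [0.6129, -0.1729, 0.083]
ee_rot: [3.137, -0.159, 0.004]
ft_force: [-0.0, 0.1, 1.1]
finger_gap: 0.002
finger_force: 0.0
40.95 [ 0.6129 -0.1729  0.083 ] [ 3.137 -0.159  0.004] [-0.   0.1  1.1] 0.0016086416622130353 0.0
[-25.5  -0.6   2. ]
```

```bash
python3 -m inch '[[-7,0,0,0,0,0,0],[-7,0,0,0,0,0,0],[-6,0,0,0,0,0,0],[-5,0,0,0,0,0,0],[0,0,0,0,0,0,0]]'
python3 -m inch '[[0,0,0,0,0,0,0],[12,0,0,0,0,0,0],[0,0,-50,0,0,0,0],[0,0,-50,0,0,0,0],[0,0,-40,0,0,0,0]]'
python3 -m inch '[[-50,0,0,0,0,0,0],[-50,0,0,0,0,0,0],[-50,0,0,0,0,0,0],[0,0,0,0,0,0,0],[0,0,0,0,0,0,0]]'
python3 - <<'E'
from h import *
import pickle
w=get('wrist');t=get('top');s=get('side');pickle.dump((w,t,s),open('z2.pkl','wb'));st()
ang=lambda a,b:np.degrees(np.arctan2(*(b-a)[[1,0]]))
def fit(im,thr=55,rad=.05):
    g=im['pixels'];c=proj(im,[.586,-.2,.099]);R_=np.linalg.norm(proj(im,[.586,-.2+.05,.099])-c)
    m=np.zeros(g.shape[:2],np.uint8);cv2.circle(m,tuple(c.astype(int)),int(R_),255,-1)
    k=((g.max(2)<thr)&(m>0)).astype(np.uint8);n,l,stt,ce=cv2.connectedComponentsWithStats(k);i=1+stt[1:,4].argmax()
    ys,xs=np.where(l==i);vx,vy,_,_=cv2.fitLine(np.stack([xs,ys],1).astype(np.float32),cv2.DIST_L2,0,.01,.01).ravel()
    d=R_*.6*np.array([vx,vy]);return len(xs),ce[i],ang(at(im,ce[i]+d,.0985),at(im,ce[i]-d,.0985))
print(fit(w),fit(t)); w0,t0=pickle.load(open('z.pkl','rb'));print(fit(w0),fit(t0))
f=lambda p,x0,y0,x1,y1,k:cv2.resize(p[y0:y1,x0:x1],None,fx=k,fy=k,interpolation=cv2.INTER_CUBIC)
cs=proj(s,[.54,.28,.16]).astype(int)
cv2.imwrite('pics/z2.png',np.hstack([f(w['pixels'],180,0,430,200,2),f(s['pixels'],cs[0]-30,cs[1]-50,cs[0]+30,cs[1]+50,4)[:400]]))
E
```

```text
time_s: 41.58
eef_pos: [0.5865, -0.1697, 0.0816]
ee_rot: [-3.137, 0.159, 0.0]
ft_force: [1.7, 0.9, 0.5]
finger_gap: 0.001
finger_force: 0.6
time_s: 42.2
eef_pos: [0.5996, -0.1715, 0.2232]
ee_rot: [3.137, -0.159, 0.001]
ft_force: [1.6, 0.2, -0.6]
finger_gap: 0.002
finger_force: 0.0
time_s: 42.82
eef_pos: [0.4506, -0.1564, 0.2218]
ee_rot: [3.137, -0.16, 0.002]
ft_force: [-0.2, -0.5, -0.1]
finger_gap: -0.0
finger_force: 0.0
42.975 [ 0.4511 -0.1565  0.2219] [ 3.137e+00 -1.590e-01  2.000e-03] [-0.2 -0.   0. ] 0.0020650796850045813 0.0
(1543, array([313.35255995,  32.26571614]), np.float64(129.70959560895898)) (170, array([366.97058824, 208.04117647]), np.float64(130.8242710103061))
(1828, array([312.61706783,  36.78555799]), np.float64(122.27303039043097)) (167, array([364.83832335, 205.81437126]), np.float64(122.5891332182737))
```

View pics/z2.png

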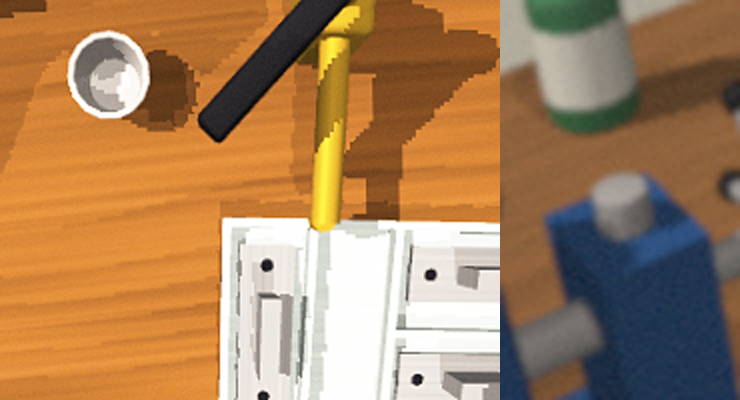

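The lever stands at about 46° to the tray's y (130° against 84°), within the window. The pin is home and the plates are in place. Hand in.

```bash
python3 -c "
from station import r
print(r.job_done())"
```

```text
the job is handed in; nothing more can be done
None
```

The job is handed in: the lock pin is home, all three guide plates lie flat in compartments a, b and d, and the oil cock measures about 46° open (checked by camera; no verdict was returned).

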